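Check the basket tags under the pointer and hang the baskets to dry

ROBOT

A 7-joint arm with a two-finger parallel gripper is mounted at the origin on the work surface. World frame = base frame: x ahead of the robot, y to its left, z up, the work surface at z = 0. Lengths are in m, angles in rad, forces in N, time in s.
With the tool pointing down it reaches from about 0.4 to 0.9 m from the base axis. Payload 5.5 kg.
Tool frame: the origin (TCP) lies at the very end of the fingers, on their centre line; the grasp point (between the pads) lies 19 mm behind it; z points along the fingers, y is the line along which they close (so a half turn about z gives the same grasp; the last joint's range is limited). The gripper opens to 92 mm and grips with 3 to 60 N. Pads are 19 mm wide; open, the fingers measure 130 mm over their backs; the gripper's body (75 mm by 190 mm) begins 47 mm behind the grasp point.
Start: joints at [-0.947, 0.501, -0.427, 1.55, 0.221, 1.138, -0.21], TCP at [0.229, 0.608, 0.227] pointing down, gripper open.
Joint ranges: [-2.88, 2.88], [-0.31, 2.03], [-1.54, 1.56], [0.2, 2.42], [-1.41, 4.55], [0.19, 2.02], [-2.57, 2.57]. Speed limits (rad/s): [2.57, 2.57, 3.14, 3.14, 3.14, 3.14, 3.14].

INTERFACE

Orientations are given as a unit quaternion [w, x, y, z].
In Python, from cell import observe, snapshot, finish_job, masks_of gives the robot as it stands.
- The arm moves only by the tool carry_out, never from a script. Its argument "targets" is a list of rows, each an object of numbers: "tx", "ty", "tz": the shift along the tool's x, y, z in cm; "rx", "ry", "rz": the turn, a rotation vector about the tool's x, y, z in rad. A call has 1 to 20 rows; each row is the pose to reach, as a shift and turn from the pose commanded when the call began, along the tool's axes at that moment; what a row does not reach only later rows make up. A row lasts 1/8 s, in which the tool goes at most 62.5 mm and 10.7 degrees, less where a joint would pass 70% of its speed; a pose out of reach is approached as far as the arm can. A call with a gripper value outside its range is refused whole. "fingers" is the opening, from -1 (shut) to 1 (fully open), set as the call begins (left out, the last holds). The fingers move at their own pace and stop on an object; "grip_force" is the grip in N (left out, the last holds). Time passes only in rows, so rows that repeat a pose let the fingers close. It gives the time, the measured TCP pose, the force, the opening and the grip force at its end, in the units of the state.
- observe(): the state, without advancing time (a new reading comes with each control period).
- snapshot(name): name is "scene" or "top" or "wrist"; returns a dict with "pixels" (480x640x3 uint8, blue, green, red), "camera_matrix" (3x3 intrinsics, pixels), "position" and "orientation" of the camera in the world. Camera axes: x right, y up, looking along -z (the intrinsics and any distortion apply to the point x, -y, -z); pixel columns grow to the right and rows downward; lengths in m; the calibration is good to about 2 mm. A picture is of the moment at which its call begins. There is no depth.
- finish_job(): hands the job in; it is judged then, once.
Trained networks look in the newest picture that a camera, given by its name, has taken for a name from the list of things; names that differ only in an ending like _2 or _b are one class to them, and where a whole thing is asked for, a point or a joint stands for the part that bears it (a point fixed in the world has none). Each returns a list of dicts, best first, with "confidence" (0 to 1); they miss things now and then, are a little off and sometimes report something else, mostly with a low value. They report only what shows in the picture. A call takes as long as a camera call.
- masks_of(target, camera): "pixels" (480x640 bool, what is visible of it) and "point" ([column, row] in pixels, amid what is visible of it).
The state is a dict: "time_s": time; "joints": joint angles; "joint_velocities": joint speeds; "joint_torque": joint torques, N m; "tcp_pos": TCP position; "eef_rot": TCP orientation; "contact_force": force on the tool from outside, world axes, zero at the start; "moment": the same for the moment, N m; "finger_gap": opening from 0.0 (shut) to 1.0 (fully open); "gripper_force": force on a finger pad.
Only numpy, scipy, OpenCV 4.12 (cv2) and the standard library are available. Lean on these libraries where they do the work, as an engineer would, in place of code of your own. Each camera call takes 0.05 s, during which the arm holds its last target. There are 200 camera calls.

TASK

Two or three wire baskets stand in the carrier of the x-y stage. Check their tags one after another, from the basket at the robot's left to the one at its right: slide the carrier until the dot on the tag is right under the fixed needle and let it rest there for four seconds, for the reading. Hang each checked basket by its bail on a hook of its own on the drying rack, leave the empty carrier slid fully home, to the left and towards the robot, and do not knock the other things on the bench about.

Things in the scene. Friction and masses are not known exactly. Their poses are not given: they have to be found in the camera images.
- stage: Fixed hand-operated x-y stage on the bench: grey base plate 200 x 500 x 12 mm with two long rails along its y. Origin: centre of its underside; its x points away from the robot, y to the left. A saddle slides along its y, and on the saddle the carrier slides along its x.
- saddle (a joint): position of the saddle along the stage's long (y) rails, m: 0 = home, fully to the left (+y); grows to 0.25 as the carrier goes right (-y). Light friction, stays where it is left.
- carrier (a joint): position of the carrier along the stage's x, m: 0 = home, fully towards the robot; grows to 0.095 as it goes away from the robot. Light friction, stays where it is left.
- carrier_handle (a point): grasping point of the carrier's handle: a black upright round post 18 mm in diameter on a lug at the robot side of the carrier, middle of the width; the point is on its axis, 80 mm above the bench; the post runs from 42 to 100 mm above the bench. Pushing or pulling it moves the carrier along both slides; its axes are the stage's axes.
- carrier_floor (a point): centre of the carrier's flat white tray floor (top surface, 42 mm above the bench). The tray is 135 mm (x) by 270 mm (y) with a rim 8 mm above its floor; the baskets stand side by side on it.
- gauge: Fixed pointer: heavy base and post beyond the stage with a level arm 165 mm above the bench (10 mm thick) that reaches back towards the robot over the far edge of the carrier. Origin: on the bench directly below the needle; the post stands 140 mm beyond it (+x).
- needle_tip (a point): lower tip of the brass needle that points straight down from the pointer's arm, 116 mm above the bench, i.e. about 14 mm above the tag of a basket standing in the carrier.
- rack: Fixed drying rack: white base, level rail along its y 155 mm above the bench, three hooks 85 mm apart. Each is an 8 mm round prong running level from the rail (x = +45 mm) towards the robot, axis 155 mm up, its last 7 mm (to x = -34 mm) turned up to 169 mm. Origin: on the bench below the middle hook's hanging point; x points from the hooks to the rail.
- hook1 (a point): hanging point of the left hook: on the upper side of the prong, mid-length, 159 mm above the bench; axes as the rack.
- hook2 (a point): hanging point of the middle hook: on the upper side of the prong, mid-length, 159 mm above the bench; axes as the rack.
- hook3 (a point): hanging point of the right hook: on the upper side of the prong, mid-length, 159 mm above the bench; axes as the rack.
- basket1: Steel wire basket, left place in the carrier (may be absent), 56 x 56 mm, rim 60 mm up, 0.25 kg. Fixed bail: legs at y = +-26.5 mm, top bar along y from 120 to 126 mm up. On it a grey tab 14 (x) by 30 mm, 125 to 163 mm up (grip it 149 mm up across the 14 mm). White tag plate sticks out at rim height to x = +64 mm, away from the robot. Origin: centre of underside.
- basket1_dot (a point): centre of the black dot, 10 mm in diameter, on top of basket 1's tag, 48 mm in front (+x) of the basket's centre and 60 mm above its underside.
- basket1_bail (a point): middle of the underside of basket 1's bail top bar: this rests on a hook.
- basket2: Steel wire basket, middle place in the carrier (may be absent), 56 x 56 mm, rim 60 mm up, 0.25 kg. Fixed bail: legs at y = +-26.5 mm, top bar along y from 120 to 126 mm up. On it a grey tab 14 (x) by 30 mm, 125 to 163 mm up (grip it 149 mm up across the 14 mm). White tag plate sticks out at rim height to x = +64 mm, away from the robot. Origin: centre of underside.
- basket2_dot (a point): centre of the black dot, 10 mm in diameter, on top of basket 2's tag, 48 mm in front (+x) of the basket's centre and 60 mm above its underside.
- basket2_bail (a point): middle of the underside of basket 2's bail top bar: this rests on a hook.
- basket3: Steel wire basket, right place in the carrier (may be absent), 56 x 56 mm, rim 60 mm up, 0.25 kg. Fixed bail: legs at y = +-26.5 mm, top bar along y from 120 to 126 mm up. On it a grey tab 14 (x) by 30 mm, 125 to 163 mm up (grip it 149 mm up across the 14 mm). White tag plate sticks out at rim height to x = +64 mm, away from the robot. Origin: centre of underside.
- basket3_dot (a point): centre of the black dot, 10 mm in diameter, on top of basket 3's tag, 48 mm in front (+x) of the basket's centre and 60 mm above its underside.
- basket3_bail (a point): middle of the underside of basket 3's bail top bar: this rests on a hook.
- bottle: Amber bottle, 60 mm in diameter, 130 mm tall, a bystander; origin: centre of its underside.
- beaker: Glass beaker, 64 mm wide, 85 mm tall, a bystander; origin: centre of its underside.
- jar: White jar, 56 mm in diameter, 70 mm tall, a bystander; origin: centre of its underside.

How it is judged:
On the way, in this order (a step that is already met when the one before it is completed fails the run):
1. the dot of basket 1, standing in the carrier, is under the needle (within 5 mm) for a good three seconds (horizontal distance between basket1_dot and needle_tip below 0.005 m and z of basket1 in the frame of carrier_floor below 0.008 m), for 3 s.
2. the dot of basket 2, standing in the carrier, is under the needle (within 5 mm) for a good three seconds (horizontal distance between basket2_dot and needle_tip below 0.005 m and z of basket2 in the frame of carrier_floor below 0.008 m), for 3 s.
3. the dot of basket 3, standing in the carrier, is under the needle (within 5 mm) for a good three seconds (horizontal distance between basket3_dot and needle_tip below 0.005 m and z of basket3 in the frame of carrier_floor below 0.008 m), for 3 s.
At the end, for the whole second after the job is handed in: Every basket present hangs quietly on a hook of its own on the rack (bail within 40 mm of the hook's hanging point and at its height, basket clear of the bench, tilted less than 0.5 rad), and both slides of the carrier are home (within 8 mm) (((horizontal distance between basket1_bail and hook1 below 0.04 m and z of basket1_bail in the frame of hook1 between -0.012 and 0.015 m) or (horizontal distance between basket1_bail and hook2 below 0.04 m and z of basket1_bail in the frame of hook2 between -0.012 and 0.015 m) or (horizontal distance between basket1_bail and hook3 below 0.04 m and z of basket1_bail in the frame of hook3 between -0.012 and 0.015 m)) and contact force between each of basket1, basket2, basket3 and rack above 0.3 N and height (world z) of each of basket1, basket2, basket3 above 0.02 m and angle between each of basket1, basket2, basket3's own z axis and vertical below 0.5 rad and linear speed of each of basket1, basket2, basket3 below 0.3 m/s and ((horizontal distance between basket2_bail and hook1 below 0.04 m and z of basket2_bail in the frame of hook1 between -0.012 and 0.015 m) or (horizontal distance between basket2_bail and hook2 below 0.04 m and z of basket2_bail in the frame of hook2 between -0.012 and 0.015 m) or (horizontal distance between basket2_bail and hook3 below 0.04 m and z of basket2_bail in the frame of hook3 between -0.012 and 0.015 m)) and ((horizontal distance between basket3_bail and hook1 below 0.04 m and z of basket3_bail in the frame of hook1 between -0.012 and 0.015 m) or (horizontal distance between basket3_bail and hook2 below 0.04 m and z of basket3_bail in the frame of hook2 between -0.012 and 0.015 m) or (horizontal distance between basket3_bail and hook3 below 0.04 m and z of basket3_bail in the frame of hook3 between -0.012 and 0.015 m)) and value of joint each of saddle, carrier below 0.008 m); the robot touches nothing.
It fails at once if the bottle is knocked away (more than 40 mm) (distance of bottle from where it was at the start of the episode above 0.04 m).
It fails at once if the beaker is knocked away (more than 40 mm) (distance of beaker from where it was at the start of the episode above 0.04 m).
It fails at once if the jar is knocked away (more than 40 mm) (distance of jar from where it was at the start of the episode above 0.04 m).
Of basket1, basket2, basket3 only 2 to 3 are there at a start; the rules pass over those that are not, and their reading is None.
At some moment in a run one of basket1, basket2, basket3 may be knocked a few centimetres aside while the robot is not near it.
Once in a run the grip may slacken for a moment while it holds something.
It also fails if it takes over 210 s, if anything falls off the work surface, if the arm or the gripper's body presses on something with over 40 N, if the wrist force passes 120 N, or if a joint passes its speed limit or range.

## Working session

There is one attempt and no reset: what is moved stays moved. The work goes in short steps, Python scripts to look and compute and a tool call to move; the robot and the scene stay as the last step left them, time stands still between calls to the robot, and variables do not carry over. Pictures are saved under pics/ and viewed, at most 14 in all, crops included, and the job is handed in when it is done.

Besides the shell and the picture viewer there is one more tool, called after "Call:" as name([rows], argument=value, ...), one row to a line, values as JSON. carry_out: Moves the arm, as the interface text tells. Its arguments: {"type":"object","properties":{"targets":{"type":"array","items":{"type":"object","properties":{"tx":{"type":"number"},"ty":{"type":"number"},"tz":{"type":"number"},"rx":{"type":"number"},"ry":{"type":"number"},"rz":{"type":"number"}}}},"fingers":{"type":"number"},"grip_force":{"type":"number"}},"required":["targets"]}

```bash
ls; mkdir -p pics; cat > h.py <<'E'
import numpy as np, cv2
from scipy.spatial.transform import Rotation as R
from cell import observe, snapshot, finish_job, masks_of
def rot(q): return R.from_quat([q[1],q[2],q[3],q[0]]).as_matrix()
def ray(s,uv):
    K=np.array(s["camera_matrix"]);d=np.linalg.inv(K)@[uv[0],uv[1],1]
    return np.array(s["position"]), rot(s["orientation"])@(d*[1,-1,-1])
def atz(s,uv,z):
    p,d=ray(s,uv);return p+d*(z-p[2])/d[2]
def proj(s,P):
    c=rot(s["orientation"]).T@(np.array(P)-s["position"]);c=c*[1,-1,-1];u=np.array(s["camera_matrix"])@c
    return u[:2]/u[2]
def tool(delta):
    return rot(observe()["eef_rot"]).T@np.array(delta)*100
E
python3 - <<'E'
from h import *
o=observe();print({k:np.round(o[k],3) for k in o})
for n in ("scene","top"):
    s=snapshot(n);cv2.imwrite(f"pics/{n}0.png",s["pixels"]);print(n,s["position"],s["orientation"],s["camera_matrix"],[k for k in s])
    for t in ["basket1","basket1_dot","basket2_dot","basket3_dot","needle_tip","carrier_handle","hook1","gauge","rack","stage","bottle","beaker","jar"]:
        try:
            print(t,[(np.round(m["point"]),round(m["confidence"],2),int(m["pixels"].sum())) for m in masks_of(t,n)])
        except Exception as e: print(t,e)
E
```

```text
pics
{'time_s': np.float64(0.0), 'joints': array([-0.947,  0.502, -0.427,  1.551,  0.221,  1.138, -0.21 ]), 'joint_velocities': array([-0.001, -0.001,  0.   , -0.   , -0.001,  0.   ,  0.   ]), 'joint_torque': array([ 1.000e-03, -5.666e+01, -5.816e+00, -2.791e+01, -6.900e-02,
        3.100e-02,  0.000e+00]), 'tcp_pos': array([0.229, 0.607, 0.226]), 'eef_rot': array([-0.   ,  0.179,  0.984, -0.001]), 'contact_force': array([0.199, 0.554, 0.855]), 'moment': array([-0.025, -0.024,  0.005]), 'gripper_force': np.float64(0.0), 'finger_gap': np.float64(1.003)}
scene [ 0.80985604 -0.50639276  0.96488127] [0.91198316 0.26662761 0.09122771 0.29811732] [[479.08756093   0.         315.27207883]
 [  0.         479.08756093 238.89559986]
 [  0.           0.           1.        ]] ['pixels', 'camera_matrix', 'position', 'orientation']
basket1 [(array([364., 224.]), 0.82, 1146), (array([388., 199.]), 0.62, 811), (array([166., 295.]), 0.21, 860), (array([247., 372.]), 0.17, 9377)]
basket1_dot []
basket2_dot [(array([384., 199.]), 0.93, 872)]
basket3_dot [(array([365., 227.]), 0.65, 1147), (array([421.
[... 982 characters left out ...]
247., 214.]), 0.95, 1092), (array([212., 217.]), 0.84, 1121)]
basket1_dot []
basket2_dot [(array([212., 215.]), 0.55, 1194), (array([210., 142.]), 0.55, 2304), (array([251., 214.]), 0.29, 1022), (array([424., 334.]), 0.18, 623)]
basket3_dot [(array([253., 214.]), 0.72, 1099)]
needle_tip [(array([211., 144.]), 0.76, 2317)]
carrier_handle [(array([195., 226.]), 0.86, 5822)]
hook1 [(array([428., 226.]), 0.55, 7035)]
gauge [(array([214., 143.]), 0.89, 2230)]
rack [(array([426., 225.]), 0.96, 6913)]
stage [(array([209., 235.]), 0.66, 17612)]
bottle [(array([292., 130.]), 0.78, 851), (array([210., 146.]), 0.18, 2296)]
beaker [(array([340., 153.]), 0.71, 768)]
jar [(array([423., 333.]), 0.63, 532)]
```

View pics/scene0.png

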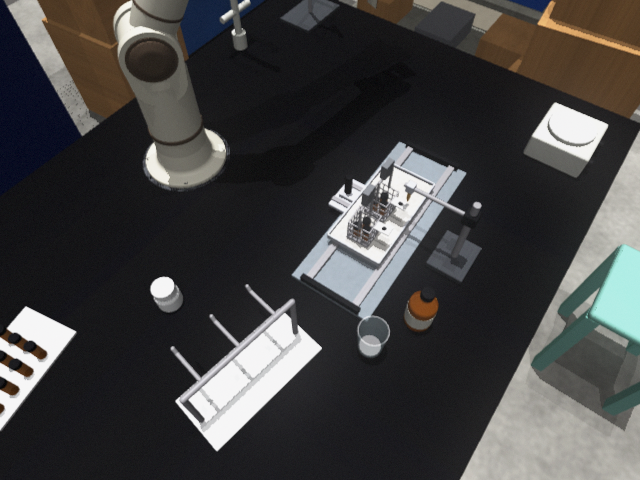

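```bash
python3 -c "
import cv2
a=cv2.imread('pics/top0.png')[80:280,120:320];cv2.imwrite('pics/top0c.png',cv2.resize(a,(600,600),interpolation=2))
a=cv2.imread('pics/top0.png')[80:380,280:540];cv2.imwrite('pics/top0d.png',cv2.resize(a,(520,600),interpolation=2))"
```

```text
(no output)
```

View pics/top0c.png

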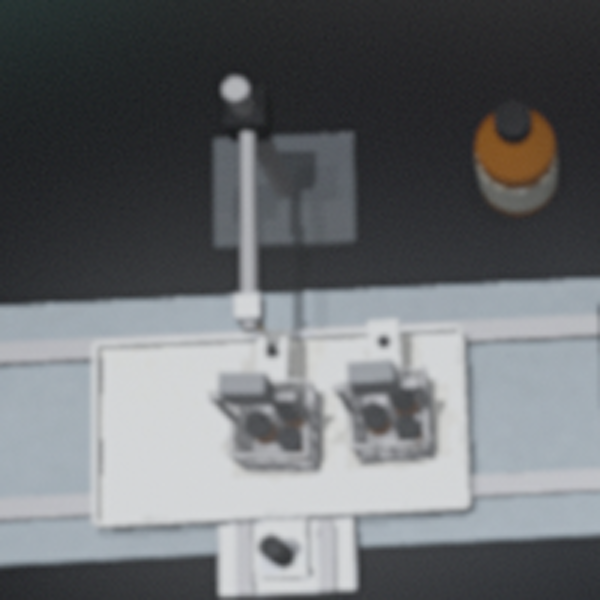

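View pics/top0d.png

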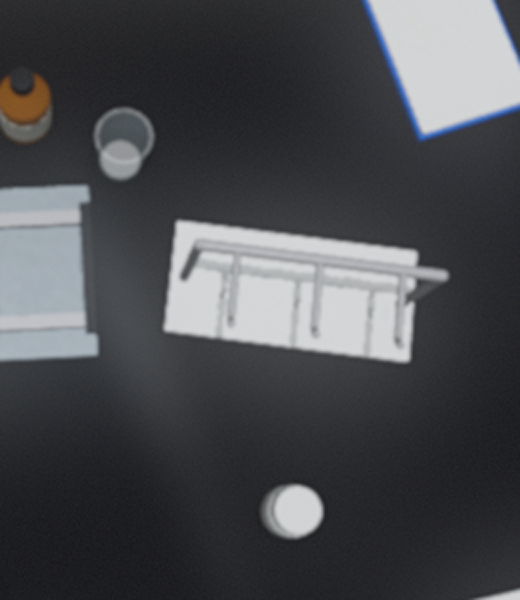

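The top crop shows two baskets, in the middle and right places. Their dots are at about (211,197) and (248,194), and the needle is near (207,189). The rack has three prongs, at the right end of the stage.

```bash
python3 - <<'E'
from h import *
s=snapshot("top")
c=lambda u,v:(120+u/3,80+v/3)
d=lambda u,v:(280+u/2,80+v/2)
def pr(n,uv,z): print(n,np.round(uv,1),np.round(atz(s,uv,z),4))
pr("dot2",c(272,350),.102);pr("dot3",c(384,342),.102)
pr("needle?",c(262,330),.116);pr("armend",c(248,300),.17);pr("posttop",c(236,89),.19)
for p in [(95,342),(467,328),(470,508),(97,525)]: pr("tray",c(*p),.05)
pr("handle",c(272,543),.1);pr("handlebase",c(287,560),.042)
pr("tab2",c(243,385),.205);pr("tab3",c(373,375),.205)
for p in [(231,323),(315,333),(399,345)]: pr("tip",d(*p),.169)
for p in [(236,252),(319,262),(402,274)]: pr("rail",d(*p),.159)
for p in [(178,220),(416,250),(410,360),(165,330)]: pr("rackbase",d(*p),.01)
pr("bottle",d(22,80),.13);pr("beaker",d(124,135),.085);pr("jar",d(298,511),.07)
pr("stage",d(98,345),.012);pr("stage",d(88,186),.012)
o=observe();print(o["tcp_pos"])
a=snapshot("scene")["pixels"];cv2.imwrite("pics/s1.png",cv2.resize(a[130:280,320:490],None,fx=4.5,fy=4,interpolation=2)[:600,:765])
w=snapshot("wrist");print(w["position"],w["orientation"],w["camera_matrix"])
print(R.from_matrix(rot(o["eef_rot"])).as_matrix().round(3))
E
```

```text
dot2 [210.7 196.7] [0.574  0.1278 0.102 ]
dot3 [248. 194.] [0.5787 0.0485 0.102 ]
needle? [207.3 190. ] [0.5849 0.1325 0.116 ]
armend [202.7 180. ] [0.5908 0.1322 0.17  ]
posttop [198.7 109.7] [0.733  0.1391 0.19  ]
tray [151.7 194. ] [0.596  0.2679 0.05  ]
tray [275.7 189.3] [ 0.6026 -0.0074  0.05  ]
tray [276.7 249.3] [ 0.4665 -0.0089  0.05  ]
tray [152.3 255. ] [0.4586 0.2617 0.05  ]
handle [210.7 261. ] [0.4357 0.126  0.1   ]
handlebase [215.7 266.7] [0.4317 0.1252 0.042 ]
tab2 [201.  208.3] [0.5234 0.1276 0.205 ]
tab3 [244.3 205. ] [0.5288 0.044  0.205 ]
tip [395.5 241.5] [ 0.4583 -0.2527  0.169 ]
tip [437.5 246.5] [ 0.4468 -0.3361  0.169 ]
tip [479.5 252.5] [ 0.4332 -0.4195  0.169 ]
rail [398. 206.] [ 0.5334 -0.2625  0.159 ]
rail [439.5 211. ] [ 0.5216 -0.3467  0.159 ]
rail [481. 217.] [ 0.5078 -0.4307  0.159 ]
rackbase [369. 190.] [ 0.609  -0.2208  0.01  ]
rackbase [488. 205.] [ 0.569  -0.4954  0.01  ]
rackbase [485. 260.] [ 0.4407 -0.4791  0.01  ]
rackbase [362.5 245. ] [ 0.4799 -0.2014  0.01  ]
bottle [291. 120.] [ 0.7332 -0.0459  0.13  ]
beaker [342.  147.5] [ 0.6861 -0.1563  0.085 ]
jar [429.  335.5] [ 0.2735 -0.3299  0.07  ]
stage [329.  252.5] [ 0.4637 -0.1248  0.012 ]
stage [324. 173.] [ 0.6507 -0.1173  0.012 ]
[0.22943872 0.60813287 0.2267376 ]
[0.16271146 0.63459203 0.3849309 ] [ 0.81511955 -0.11021446 -0.07540862  0.56369001] [[343.9061896    0.         320.11177791]
 [  0.         343.9061896  235.2769955 ]
 [  0.           0.           1.        ]]
[[-0.936  0.353 -0.   ]
 [ 0.353  0.936 -0.   ]
 [ 0.    -0.    -1.   ]]
```

View pics/s1.png

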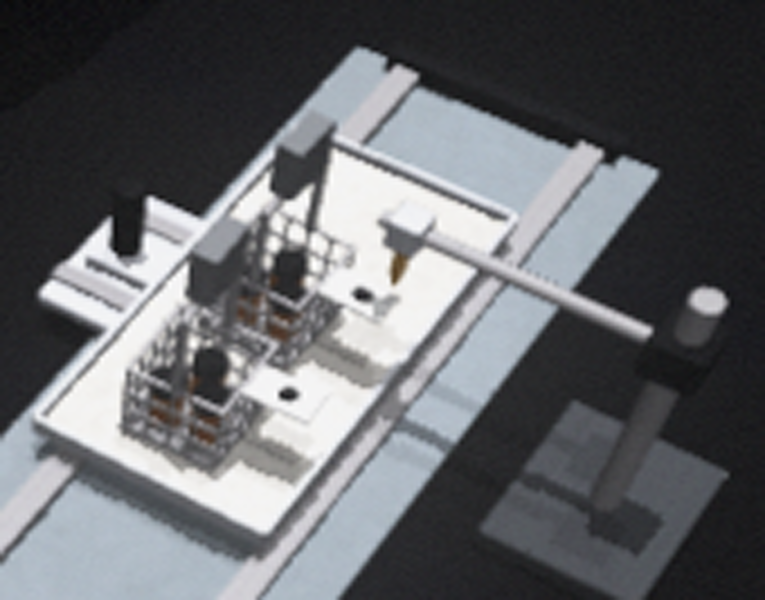

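The scene crop shows the needle tip at about (408,201), dot 2 at (400,204) and dot 3 at (384,228). I'll triangulate these and compute the first move.

```bash
cat >> h.py <<'E'
def go(P,ang):
    """tool shift cm and turn about tool z so that tool x has world heading ang (rad)"""
    o=observe();M=rot(o["eef_rot"]);d=M.T@(np.array(P)-o["tcp_pos"])*100
    a=np.arctan2(M[1,0],M[0,0]);r=(ang-a+np.pi)%(2*np.pi)-np.pi
    print("go",np.round(d,2),"rz",round(-r,3))
def tri(a,ua,b,ub):
    p,d=ray(a,ua);q,e=ray(b,ub);d/=np.linalg.norm(d);e/=np.linalg.norm(e)
    t=np.linalg.lstsq(np.c_[d,-e],q-p,rcond=None)[0]
    x,y=p+d*t[0],q+e*t[1];return np.round((x+y)/2,4),round(float(np.linalg.norm(x-y)),4)
E
python3 - <<'E'
from h import *
a=snapshot("top");b=snapshot("scene")
print("needle",tri(a,(207.3,190),b,(408.4,201.2)))
print("dot2",tri(a,(210.7,196.7),b,(400.4,203.8)),atz(b,(400.4,203.8),.102))
print("dot3",tri(a,(248,194),b,(384.2,228.5)),atz(b,(384.2,228.5),.102))
for n,u,v in(("h1",(395.5,241.5),(248,287)),("h2",(437.5,246.5),(212,318)),("h3",(479.5,252.5),(173,349))): print(n,tri(a,u,b,v))
f=lambda u,v:(320+u/4.5,130+v/4)
print("post top",tri(a,(210.7,261),b,f(128,195)))
print(atz(b,f(398,285),.116))
go((.434,.1265,.2),np.pi+.033)
E
```

```text
needle (array([0.5873, 0.1344, 0.11  ]), 0.002)
dot2 (array([0.5744, 0.1279, 0.0981]), 0.0014) [0.57503695 0.1244812  0.102     ]
dot3 (array([0.5799, 0.049 , 0.0977]), 0.0001) [0.58106609 0.04625461 0.102     ]
h1 (array([ 0.46  , -0.254 ,  0.1599]), 0.0001)
h2 (array([ 0.4481, -0.3392,  0.1586]), 0.0015)
h3 (array([ 0.4341, -0.4226,  0.161 ]), 0.0015)
post top (array([0.4359, 0.1263, 0.0902]), 0.0036)
[0.58960734 0.13077469 0.116     ]
go [-36.15 -37.84   2.67] rz -0.394
```

Call:
carry_out([
  {"tx": -3,"ty": -3.2,"rz": -0.03},
  {"tx": -6,"ty": -6.3,"rz": -0.06},
  {"tx": -9,"ty": -9.5,"rz": -0.1},
  {"tx": -12,"ty": -12.6,"rz": -0.13},
  {"tx": -15,"ty": -15.8,"rz": -0.16},
  {"tx": -18,"ty": -19,"rz": -0.2},
  {"tx": -21,"ty": -22,"rz": -0.23},
  {"tx": -24,"ty": -25.2,"rz": -0.26},
  {"tx": -27,"ty": -28.4,"rz": -0.3},
  {"tx": -30,"ty": -31.5,"rz": -0.33},
  {"tx": -33,"ty": -34.7,"rz": -0.36},
  {"tx": -36.1,"ty": -37.8,"rz": -0.39},
  {"tx": -36.1,"ty": -37.8,"rz": -0.39},
  {"tx": -36.1,"ty": -37.8,"rz": -0.39},
])

```text
validation failed for argument at $.ta...
```

```bash
python3 - <<'E'
from h import *
o=observe();print(o["tcp_pos"],o["time_s"])
go((.434,.1265,.061),np.pi+.033)
w=snapshot("wrist");cv2.imwrite("pics/w1.png",w["pixels"]);print(np.round(rot(w["orientation"]),2),w["position"])
print(proj(w,(.434,.1265,.1)))
for t in ("carrier_handle","stage"):print([(m["point"],m["confidence"],m["pixels"].sum()) for m in masks_of(t,"wrist")])
E
```

```text
[0.22940734 0.6081651  0.22671569] 1.65
go [-36.15 -37.84  16.57] rz -0.394
[[ 0.35 -0.9  -0.25]
 [ 0.94  0.34  0.09]
 [-0.   -0.26  0.96]] [0.16271136 0.63459211 0.38493164]
[-14.31768337 537.11923071]
[]
[]
```

View pics/w1.png

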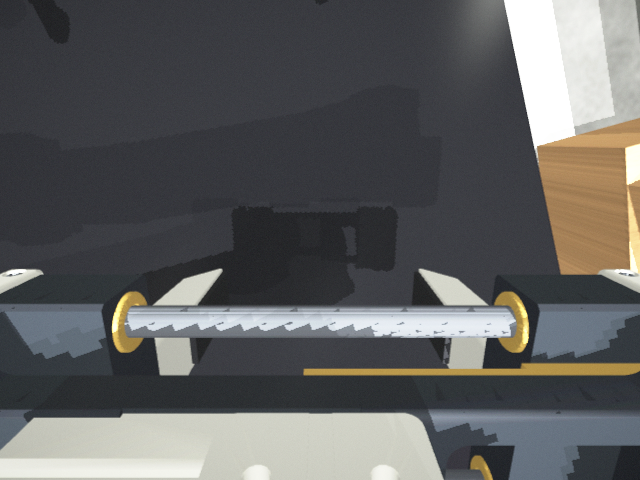

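The move was refused, and the wrist picture shows only the empty bench. I'll retry with all six fields in each row.

Call:
carry_out([
  {"tx": -3,"ty": -3.2,"tz": 0,"rx": 0,"ry": 0,"rz": -0.03},
  {"tx": -6,"ty": -6.3,"tz": 0,"rx": 0,"ry": 0,"rz": -0.06},
  {"tx": -9,"ty": -9.5,"tz": 0,"rx": 0,"ry": 0,"rz": -0.1},
  {"tx": -12,"ty": -12.6,"tz": 0,"rx": 0,"ry": 0,"rz": -0.13},
  {"tx": -15,"ty": -15.8,"tz": 0,"rx": 0,"ry": 0,"rz": -0.16},
  {"tx": -18,"ty": -19,"tz": 0,"rx": 0,"ry": 0,"rz": -0.2},
  {"tx": -21,"ty": -22,"tz": 0,"rx": 0,"ry": 0,"rz": -0.23},
  {"tx": -24,"ty": -25.2,"tz": 0,"rx": 0,"ry": 0,"rz": -0.26},
  {"tx": -27,"ty": -28.4,"tz": 0,"rx": 0,"ry": 0,"rz": -0.3},
  {"tx": -30,"ty": -31.5,"tz": 0,"rx": 0,"ry": 0,"rz": -0.33},
  {"tx": -33,"ty": -34.7,"tz": 0,"rx": 0,"ry": 0,"rz": -0.36},
  {"tx": -36.1,"ty": -37.8,"tz": 0,"rx": 0,"ry": 0,"rz": -0.39},
  {"tx": -36.1,"ty": -37.8,"tz": 0,"rx": 0,"ry": 0,"rz": -0.39},
  {"tx": -36.1,"ty": -37.8,"tz": 0,"rx": 0,"ry": 0,"rz": -0.39},
])

```text
time_s: 3.55
tcp_pos: [0.4336, 0.1277, 0.2268]
eef_rot: [-0.0, -0.015, 1.0, 0.0]
contact_force: [-0.0, 0.2, 0.3]
finger_gap: 1.0
gripper_force: 0.0
```

```bash
python3 - <<'E'
from h import *
go((.434,.1265,.061),np.pi+.033)
w=snapshot("wrist");cv2.imwrite("pics/w2.png",w["pixels"])
print(proj(w,(.434,.1265,.1)),proj(w,(.434,.1265,.042)))
E
```

```text
go [-0.04 -0.13 16.58] rz -0.004
[317.50840416 228.01304127] [317.9671201  214.10450116]
```

View pics/w2.png

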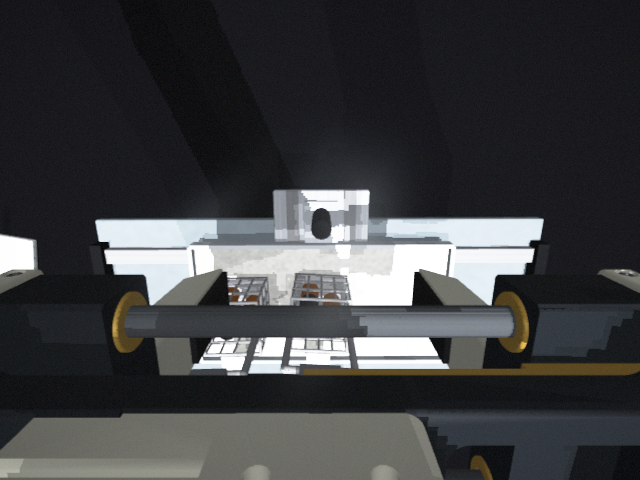

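The wrist view shows the post top at about (321,229), centred between the fingers. Going down and closing on it.

Call:
carry_out([
  {"tx": 0,"ty": 0,"tz": 3,"rx": 0,"ry": 0,"rz": 0},
  {"tx": 0,"ty": 0,"tz": 6,"rx": 0,"ry": 0,"rz": 0},
  {"tx": 0,"ty": 0,"tz": 9,"rx": 0,"ry": 0,"rz": 0},
  {"tx": 0,"ty": 0,"tz": 12,"rx": 0,"ry": 0,"rz": 0},
  {"tx": 0,"ty": 0,"tz": 14.5,"rx": 0,"ry": 0,"rz": 0},
  {"tx": 0,"ty": 0,"tz": 16.5,"rx": 0,"ry": 0,"rz": 0},
  {"tx": 0,"ty": 0,"tz": 16.5,"rx": 0,"ry": 0,"rz": 0},
  {"tx": 0,"ty": 0,"tz": 16.5,"rx": 0,"ry": 0,"rz": 0},
])

```text
time_s: 4.6
tcp_pos: [0.434, 0.1281, 0.0623]
eef_rot: [0.0, -0.015, 1.0, 0.0]
contact_force: [0.9, -0.5, 0.0]
finger_gap: 0.998
gripper_force: 0.0
```

Call:
carry_out([
  {"tx": 0,"ty": 0,"tz": 0,"rx": 0,"ry": 0,"rz": 0},
  {"tx": 0,"ty": 0,"tz": 0,"rx": 0,"ry": 0,"rz": 0},
  {"tx": 0,"ty": 0,"tz": 0,"rx": 0,"ry": 0,"rz": 0},
  {"tx": 0,"ty": 0,"tz": 0,"rx": 0,"ry": 0,"rz": 0},
  {"tx": 0,"ty": 0,"tz": 0,"rx": 0,"ry": 0,"rz": 0},
  {"tx": 0,"ty": 0,"tz": 0,"rx": 0,"ry": 0,"rz": 0},
  {"tx": 0,"ty": 0,"tz": 0,"rx": 0,"ry": 0,"rz": 0},
  {"tx": 0,"ty": 0,"tz": 0,"rx": 0,"ry": 0,"rz": 0},
], fingers=-1, grip_force=30)

```text
time_s: 5.6
tcp_pos: [0.4338, 0.1273, 0.0617]
eef_rot: [-0.0, -0.015, 1.0, 0.0]
contact_force: [0.2, 0.8, 0.3]
finger_gap: 0.19
gripper_force: 30.0
```

```bash
cat >> h.py <<'E'
def dots(s,n=(.587,.132)):
    """dark round blobs near z=.102 on white tag; candidates in world"""
    g=cv2.cvtColor(s["pixels"],cv2.COLOR_BGR2GRAY);return g
E
python3 - <<'E'
from h import *
s=snapshot("top");b=snapshot("scene")
g=s["pixels"][170:220,180:280];h=b["pixels"][170:245,360:440]
A=cv2.resize(g,None,fx=8,fy=6,interpolation=2);B=cv2.resize(h,None,fx=7,fy=7,interpolation=2)
cv2.imwrite("pics/m1.png",A[:300]);cv2.imwrite("pics/m2.png",B)
C=np.zeros((300+0,800,3),np.uint8);C[:]=A
D=np.zeros((600,800,3),np.uint8);D[:300]=A;D[300:,:320]=cv2.resize(h,(320,300),interpolation=2);cv2.imwrite("pics/m.png",D)
E
```

```text
(no output)
```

View pics/m.png

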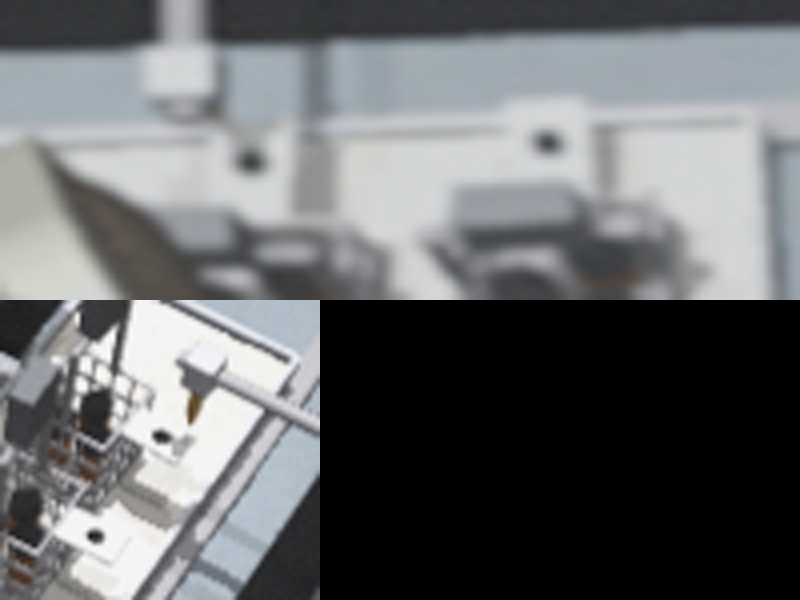

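Top view: dot 2 at (211.4,196.7) and dot 3 at (248.4,193.7). Scene view: needle tip at (408.5,201.3) and dot 2 at (400.8,204.2). I'll segment the brass needle colour to get sub-pixel accuracy.

```bash
cat >> h.py <<'E'
def brass(s,c,r):
    u,v=c;p=s["pixels"][v-r:v+r,u-r:u+r].astype(int)
    m=(p[...,2]-p[...,0]>25);ys,xs=np.nonzero(m);return [(u-r+x,v-r+y,int(p[y,x,2]-p[y,x,0])) for y,x in zip(ys,xs)]
def dark(s,c,r=4):
    """subpixel centre of a dark dot on white, near pixel c"""
    g=cv2.cvtColor(s["pixels"],cv2.COLOR_BGR2GRAY).astype(float);u,v=map(int,np.round(c))
    p=g[v-r:v+r+1,u-r:u+r+1];w=np.clip(np.median(p)*.8-p,0,None);y,x=np.mgrid[-r:r+1,-r:r+1]
    return np.array([u+(w*x).sum()/w.sum(),v+(w*y).sum()/w.sum()])
E
python3 - <<'E'
from h import *
s=snapshot("top");b=snapshot("scene")
print(brass(s,(208,190),7));print(brass(b,(408,197),9))
d2,d3=dark(s,(211,197)),dark(s,(248,194),3);e2,e3=dark(b,(401,204),3),dark(b,(384,228),4)
print(d2,d3,e2,e3)
for q in(d2,d3):print(atz(s,q,.102))
for q in(e2,e3):print(atz(b,q,.102))
x=s["pixels"][176:198,198:216].max(2);print(x)
E
```

```text
[]
[(np.int64(408), np.int64(193), 28), (np.int64(407), np.int64(194), 29), (np.int64(408), np.int64(194), 47), (np.int64(409), np.int64(194), 45), (np.int64(407), np.int64(195), 42), (np.int64(408), np.int64(195), 50), (np.int64(409), np.int64(195), 52), (np.int64(410), np.int64(195), 30), (np.int64(407), np.int64(196), 45), (np.int64(408), np.int64(196), 51), (np.int64(409), np.int64(196), 50), (np.int64(410), np.int64(196), 29), (np.int64(407), np.int64(197), 46), (np.int64(408), np.int64(197), 51), (np.int64(409), np.int64(197), 39), (np.int64(407), np.int64(198), 48), (np.int64(408), np.int64(198), 50), (np.int64(409), np.int64(198), 30), (np.int64(407), np.int64(199), 47), (np.int64(408), np.int64(199), 39), (np.int64(407), np.int64(200), 42), (np.int64(408), np.int64(200), 26)]
[210.83767471 196.34371029] [247.98924122 193.32219706] [399.93341284 203.82846353] [383.38221673 228.60404446]
[0.57468296 0.12744941 0.102     ]
[0.58014696 0.04848077 0.102     ]
[0.57423265 0.12379818 0.102     ]
[0.57977809 0.04498099 0.102     ]
[[ 72 101 144 173 183 179 161 133  95  67  62  64  6
[... 898 characters left out ...]
181 181 180 179 180 180]
 [184 176 162 153 153 147 139 125 119 125 149 171 176 178 176 175 178 184]
 [192 190 180 166 155 151 151 152 148 144 149 161 169 170 170 170 176 188]
 [203 204 200 192 186 183 182 181 176 168 159 157 162 166 167 173 182 193]
 [202 202 200 196 190 188 185 186 190 191 177 163 162 166 170 185 199 203]
 [187 187 186 183 180 175 173 180 195 203 189 167 160 161 172 193 210 208]
 [193 194 194 193 192 188 184 189 202 208 192 168 149 144 162 194 212 211]
 [210 210 210 211 209 204 201 202 209 210 195 162 126 111 141 184 209 211]
 [214 214 215 215 213 209 204 205 210 210 192 149 101  80 115 169 201 208]
 [215 214 215 214 213 206 203 205 211 211 192 151  98  76 109 164 199 208]]
```

Call:
carry_out([
  {"tx": -0.35,"ty": 0.14,"tz": 0,"rx": 0,"ry": 0,"rz": 0},
  {"tx": -0.7,"ty": 0.28,"tz": 0,"rx": 0,"ry": 0,"rz": 0},
  {"tx": -1.05,"ty": 0.42,"tz": 0,"rx": 0,"ry": 0,"rz": 0},
  {"tx": -1.4,"ty": 0.56,"tz": 0,"rx": 0,"ry": 0,"rz": 0},
  {"tx": -1.4,"ty": 0.56,"tz": 0,"rx": 0,"ry": 0,"rz": 0},
  {"tx": -1.4,"ty": 0.56,"tz": 0,"rx": 0,"ry": 0,"rz": 0},
])

```text
time_s: 6.55
tcp_pos: [0.4481, 0.1334, 0.0617]
eef_rot: [0.0, -0.015, 1.0, 0.0]
contact_force: [1.2, 0.2, -2.0]
finger_gap: 0.191
gripper_force: 30.0
```

```bash
python3 - <<'E'
from h import *
s=snapshot("top");b=snapshot("scene");print(observe()["tcp_pos"])
d=dark(s,proj(s,(.5885,.1333,.102)),3);d3=dark(s,proj(s,(.594,.0545,.102)),3);e3=dark(b,proj(b,(.594,.051,.102)),3)
print(d,atz(s,d,.102),d3,atz(s,d3,.102),atz(b,e3,.102))
D=np.zeros((600,800,3),np.uint8)
D[:300]=cv2.resize(s["pixels"][170:220,180:280],(800,300),interpolation=2)
D[300:,:400]=cv2.resize(b["pixels"][185:215,390:430],(400,300),interpolation=2);cv2.imwrite("pics/n1.png",D)
E
```

```text
[0.44787968 0.13335972 0.06172882]
[207.50137363 189.52472527] [0.58982107 0.13478313 0.102     ] [245.1769863  186.89315068] [0.59445089 0.05453944 0.102     ] [0.59380132 0.05094016 0.102     ]
```

View pics/n1.png

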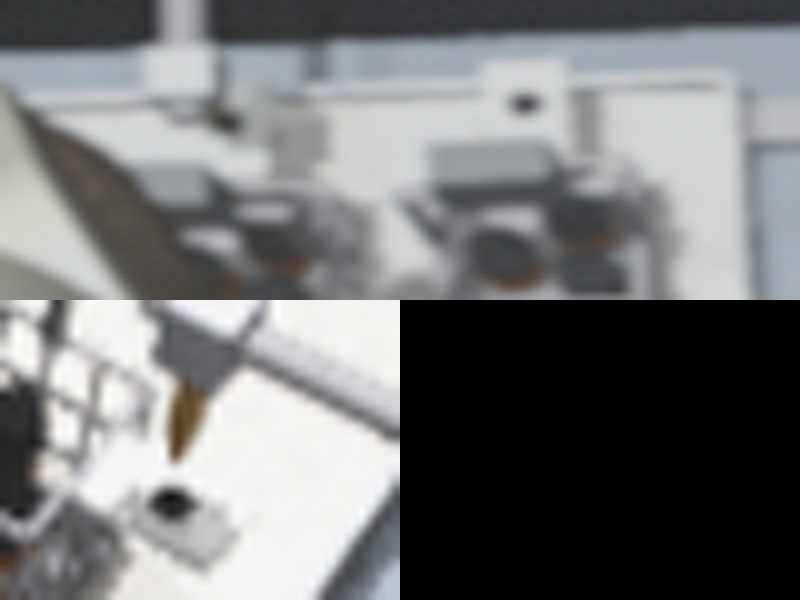

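Scene view: the tip is at (407.8,201.2) and the dot just below it at (407.3,205.2). In the top view the dot is at about (208,190), partly behind the needle. Next I compare this with the exact vertical direction.

```bash
python3 - <<'E'
from h import *
s=snapshot("top");b=snapshot("scene")
P=atz(b,(407.8,201.2),.116);Q=atz(b,(407.3,205.2),.102);print("needle-dot, scene:",P-Q)
u=dark(b,(407,205),3);print(u,P-atz(b,u,.102))
P=atz(s,(207.3,190),.116)
print("top: needle z.116 px for", proj(s,(.5887,.1333,.116)),proj(s,(.5887,.1333,.102)))
E
```

```text
needle-dot, scene: [-0.0011401  -0.00012003  0.014     ]
[406.61991619 204.94232191] [0.0004551  0.00015123 0.014     ]
top: needle z.116 px for [206.99653167 188.24613701] [208.18991249 190.02236888]
```

Call:
carry_out([
  {"tx": 0,"ty": 0,"tz": 0,"rx": 0,"ry": 0,"rz": 0},
  {"tx": 0,"ty": 0,"tz": 0,"rx": 0,"ry": 0,"rz": 0},
  {"tx": 0,"ty": 0,"tz": 0,"rx": 0,"ry": 0,"rz": 0},
  {"tx": 0,"ty": 0,"tz": 0,"rx": 0,"ry": 0,"rz": 0},
  {"tx": 0,"ty": 0,"tz": 0,"rx": 0,"ry": 0,"rz": 0},
  {"tx": 0,"ty": 0,"tz": 0,"rx": 0,"ry": 0,"rz": 0},
  {"tx": 0,"ty": 0,"tz": 0,"rx": 0,"ry": 0,"rz": 0},
  {"tx": 0,"ty": 0,"tz": 0,"rx": 0,"ry": 0,"rz": 0},
  {"tx": 0,"ty": 0,"tz": 0,"rx": 0,"ry": 0,"rz": 0},
  {"tx": 0,"ty": 0,"tz": 0,"rx": 0,"ry": 0,"rz": 0},
  {"tx": 0,"ty": 0,"tz": 0,"rx": 0,"ry": 0,"rz": 0},
  {"tx": 0,"ty": 0,"tz": 0,"rx": 0,"ry": 0,"rz": 0},
  {"tx": 0,"ty": 0,"tz": 0,"rx": 0,"ry": 0,"rz": 0},
  {"tx": 0,"ty": 0,"tz": 0,"rx": 0,"ry": 0,"rz": 0},
  {"tx": 0,"ty": 0,"tz": 0,"rx": 0,"ry": 0,"rz": 0},
  {"tx": 0,"ty": 0,"tz": 0,"rx": 0,"ry": 0,"rz": 0},
  {"tx": 0,"ty": 0,"tz": 0,"rx": 0,"ry": 0,"rz": 0},
  {"tx": 0,"ty": 0,"tz": 0,"rx": 0,"ry": 0,"rz": 0},
  {"tx": 0,"ty": 0,"tz": 0,"rx": 0,"ry": 0,"rz": 0},
  {"tx": 0,"ty": 0,"tz": 0,"rx": 0,"ry": 0,"rz": 0},
])

```text
time_s: 9.25
tcp_pos: [0.4476, 0.1331, 0.0617]
eef_rot: [-0.0, -0.015, 1.0, 0.0]
contact_force: [1.9, 1.0, -1.9]
finger_gap: 0.185
gripper_force: 30.0
```

Call:
carry_out([
  {"tx": 0,"ty": 0,"tz": 0,"rx": 0,"ry": 0,"rz": 0},
  {"tx": 0,"ty": 0,"tz": 0,"rx": 0,"ry": 0,"rz": 0},
  {"tx": 0,"ty": 0,"tz": 0,"rx": 0,"ry": 0,"rz": 0},
  {"tx": 0,"ty": 0,"tz": 0,"rx": 0,"ry": 0,"rz": 0},
  {"tx": 0,"ty": 0,"tz": 0,"rx": 0,"ry": 0,"rz": 0},
  {"tx": 0,"ty": 0,"tz": 0,"rx": 0,"ry": 0,"rz": 0},
  {"tx": 0,"ty": 0,"tz": 0,"rx": 0,"ry": 0,"rz": 0},
  {"tx": 0,"ty": 0,"tz": 0,"rx": 0,"ry": 0,"rz": 0},
  {"tx": 0,"ty": 0,"tz": 0,"rx": 0,"ry": 0,"rz": 0},
  {"tx": 0,"ty": 0,"tz": 0,"rx": 0,"ry": 0,"rz": 0},
  {"tx": 0,"ty": 0,"tz": 0,"rx": 0,"ry": 0,"rz": 0},
  {"tx": 0,"ty": 0,"tz": 0,"rx": 0,"ry": 0,"rz": 0},
  {"tx": 0,"ty": 0,"tz": 0,"rx": 0,"ry": 0,"rz": 0},
  {"tx": 0,"ty": 0,"tz": 0,"rx": 0,"ry": 0,"rz": 0},
])

```text
time_s: 11.0
tcp_pos: [0.4476, 0.1331, 0.0617]
eef_rot: [-0.0, -0.015, 1.0, 0.0]
contact_force: [1.8, 0.5, -1.2]
finger_gap: 0.189
gripper_force: 30.0
```

```bash
python3 - <<'E'
from h import *
s=snapshot("top");b=snapshot("scene");print(observe()["tcp_pos"])
print(dark(b,(407,205),3),dark(s,(245,187),3),dark(b,proj(b,(.594,.051,.102)),3))
E
```

```text
[0.44757599 0.13307871 0.06170718]
[406.41935484 204.98903226] [245.44072948 187.20263425] [390.19268099 229.93412888]
```

Call:
carry_out([
  {"tx": 0,"ty": 0.4,"tz": 0,"rx": 0,"ry": 0,"rz": 0},
  {"tx": 0,"ty": 1,"tz": 0,"rx": 0,"ry": 0,"rz": 0},
  {"tx": 0.1,"ty": 1.8,"tz": 0,"rx": 0,"ry": 0,"rz": 0},
  {"tx": 0.1,"ty": 2.7,"tz": 0,"rx": 0,"ry": 0,"rz": 0},
  {"tx": 0.2,"ty": 3.7,"tz": 0,"rx": 0,"ry": 0,"rz": 0},
  {"tx": 0.2,"ty": 4.7,"tz": 0,"rx": 0,"ry": 0,"rz": 0},
  {"tx": 0.3,"ty": 5.7,"tz": 0,"rx": 0,"ry": 0,"rz": 0},
  {"tx": 0.3,"ty": 6.6,"tz": 0,"rx": 0,"ry": 0,"rz": 0},
  {"tx": 0.3,"ty": 7.3,"tz": 0,"rx": 0,"ry": 0,"rz": 0},
  {"tx": 0.3,"ty": 7.7,"tz": 0,"rx": 0,"ry": 0,"rz": 0},
  {"tx": 0.3,"ty": 7.9,"tz": 0,"rx": 0,"ry": 0,"rz": 0},
  {"tx": 0.3,"ty": 7.9,"tz": 0,"rx": 0,"ry": 0,"rz": 0},
  {"tx": 0.3,"ty": 7.9,"tz": 0,"rx": 0,"ry": 0,"rz": 0},
])

```text
time_s: 12.72
tcp_pos: [0.442, 0.2123, 0.0617]
eef_rot: [-0.0, -0.015, 1.0, 0.0]
contact_force: [-2.1, 1.2, 2.0]
finger_gap: 0.193
gripper_force: 30.0
```

```bash
python3 - <<'E'
from h import *
s=snapshot("top");b=snapshot("scene");print(observe()["tcp_pos"])
u=dark(b,(407,205),3);P=atz(b,(407.8,201.2),.116);print(u,P-atz(b,u,.102),dark(s,(208,190),3))
D=np.zeros((600,800,3),np.uint8)
D[:300]=cv2.resize(s["pixels"][170:220,160:260],(800,300),interpolation=2)
D[300:,:400]=cv2.resize(b["pixels"][185:215,390:430],(400,300),interpolation=2);cv2.imwrite("pics/n2.png",D)
E
```

```text
[0.44204578 0.212206   0.06170758]
[406.7046332  205.02099421] [0.0001902  0.00022994 0.014     ] [207.76174497 189.67114094]
```

View pics/n2.png

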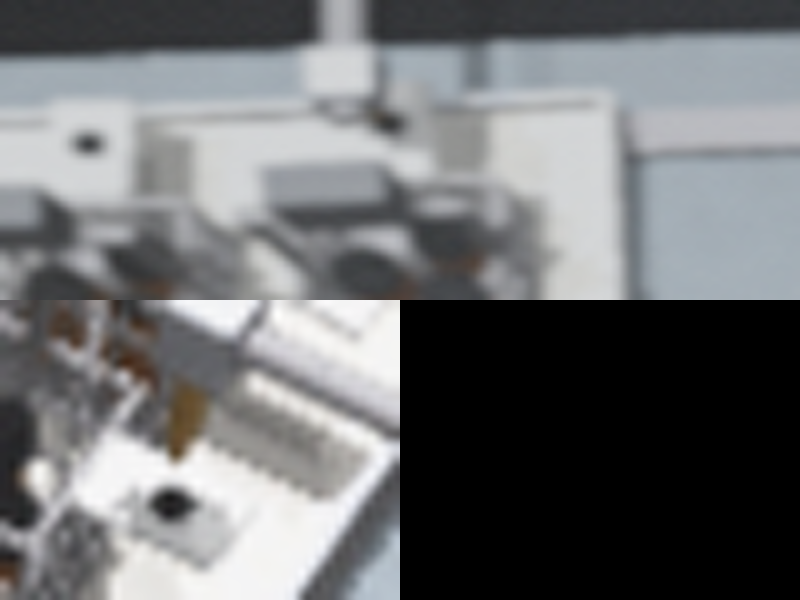

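Dot 3 is in the same place under the tip, within about 0.5 mm. I'll let it rest, then take the carrier most of the way home.

Call:
carry_out([
  {"tx": 0,"ty": 0,"tz": 0,"rx": 0,"ry": 0,"rz": 0},
  {"tx": 0,"ty": 0,"tz": 0,"rx": 0,"ry": 0,"rz": 0},
  {"tx": 0,"ty": 0,"tz": 0,"rx": 0,"ry": 0,"rz": 0},
  {"tx": 0,"ty": 0,"tz": 0,"rx": 0,"ry": 0,"rz": 0},
  {"tx": 0,"ty": 0,"tz": 0,"rx": 0,"ry": 0,"rz": 0},
  {"tx": 0,"ty": 0,"tz": 0,"rx": 0,"ry": 0,"rz": 0},
  {"tx": 0,"ty": 0,"tz": 0,"rx": 0,"ry": 0,"rz": 0},
  {"tx": 0,"ty": 0,"tz": 0,"rx": 0,"ry": 0,"rz": 0},
  {"tx": 0,"ty": 0,"tz": 0,"rx": 0,"ry": 0,"rz": 0},
  {"tx": 0,"ty": 0,"tz": 0,"rx": 0,"ry": 0,"rz": 0},
  {"tx": 0,"ty": 0,"tz": 0,"rx": 0,"ry": 0,"rz": 0},
  {"tx": 0,"ty": 0,"tz": 0,"rx": 0,"ry": 0,"rz": 0},
  {"tx": 0,"ty": 0,"tz": 0,"rx": 0,"ry": 0,"rz": 0},
  {"tx": 0,"ty": 0,"tz": 0,"rx": 0,"ry": 0,"rz": 0},
  {"tx": 0,"ty": 0,"tz": 0,"rx": 0,"ry": 0,"rz": 0},
  {"tx": 0,"ty": 0,"tz": 0,"rx": 0,"ry": 0,"rz": 0},
  {"tx": 0,"ty": 0,"tz": 0,"rx": 0,"ry": 0,"rz": 0},
  {"tx": 0,"ty": 0,"tz": 0,"rx": 0,"ry": 0,"rz": 0},
  {"tx": 0,"ty": 0,"tz": 0,"rx": 0,"ry": 0,"rz": 0},
  {"tx": 0,"ty": 0,"tz": 0,"rx": 0,"ry": 0,"rz": 0},
])

```text
time_s: 15.32
tcp_pos: [0.4423, 0.2119, 0.0617]
eef_rot: [-0.0, -0.015, 1.0, 0.0]
contact_force: [-1.8, 1.9, 0.6]
finger_gap: 0.195
gripper_force: 30.0
```

Call:
carry_out([
  {"tx": 0,"ty": 0,"tz": 0,"rx": 0,"ry": 0,"rz": 0},
  {"tx": 0,"ty": 0,"tz": 0,"rx": 0,"ry": 0,"rz": 0},
  {"tx": 0,"ty": 0,"tz": 0,"rx": 0,"ry": 0,"rz": 0},
  {"tx": 0,"ty": 0,"tz": 0,"rx": 0,"ry": 0,"rz": 0},
  {"tx": 0,"ty": 0,"tz": 0,"rx": 0,"ry": 0,"rz": 0},
  {"tx": 0,"ty": 0,"tz": 0,"rx": 0,"ry": 0,"rz": 0},
  {"tx": 0,"ty": 0,"tz": 0,"rx": 0,"ry": 0,"rz": 0},
  {"tx": 0,"ty": 0,"tz": 0,"rx": 0,"ry": 0,"rz": 0},
  {"tx": 0,"ty": 0,"tz": 0,"rx": 0,"ry": 0,"rz": 0},
  {"tx": 0,"ty": 0,"tz": 0,"rx": 0,"ry": 0,"rz": 0},
  {"tx": 0,"ty": 0,"tz": 0,"rx": 0,"ry": 0,"rz": 0},
  {"tx": 0,"ty": 0,"tz": 0,"rx": 0,"ry": 0,"rz": 0},
  {"tx": 0,"ty": 0,"tz": 0,"rx": 0,"ry": 0,"rz": 0},
  {"tx": 0,"ty": 0,"tz": 0,"rx": 0,"ry": 0,"rz": 0},
])

```text
time_s: 17.08
tcp_pos: [0.4423, 0.2119, 0.0617]
eef_rot: [-0.0, -0.015, 1.0, 0.0]
contact_force: [-1.4, 1.0, 0.3]
finger_gap: 0.19
gripper_force: 30.0
```

```bash
python3 - <<'E'
from h import *
s=snapshot("top");b=snapshot("scene");print(observe()["tcp_pos"],dark(b,(407,205),3),dark(s,(208,190),3))
def pr(n,uv,z): print(n,np.round(atz(s,uv,z),4))
g=s["pixels"][170:290,60:360]
cv2.imwrite("pics/st.png",cv2.resize(g,(800,320),interpolation=2))
E
```

```text
[0.44226892 0.21197002 0.06171609] [406.66343334 205.13489736] [207.85525488 189.48269352]
```

View pics/st.png

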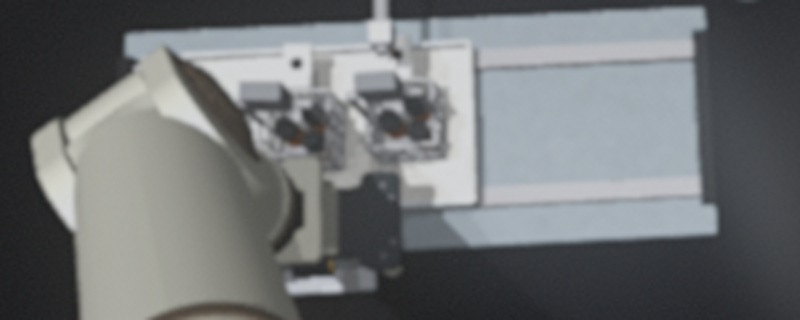

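The reading was held for about 4.3 s. Now homing: about 3 cm in each axis, then a slow creep.

Call:
carry_out([
  {"tx": 0.2,"ty": 0.2,"tz": 0,"rx": 0,"ry": 0,"rz": 0},
  {"tx": 0.6,"ty": 0.6,"tz": 0,"rx": 0,"ry": 0,"rz": 0},
  {"tx": 1.1,"ty": 1.1,"tz": 0,"rx": 0,"ry": 0,"rz": 0},
  {"tx": 1.6,"ty": 1.6,"tz": 0,"rx": 0,"ry": 0,"rz": 0},
  {"tx": 2.1,"ty": 2.1,"tz": 0,"rx": 0,"ry": 0,"rz": 0},
  {"tx": 2.5,"ty": 2.5,"tz": 0,"rx": 0,"ry": 0,"rz": 0},
  {"tx": 2.8,"ty": 2.8,"tz": 0,"rx": 0,"ry": 0,"rz": 0},
  {"tx": 3,"ty": 3,"tz": 0,"rx": 0,"ry": 0,"rz": 0},
  {"tx": 3,"ty": 3,"tz": 0,"rx": 0,"ry": 0,"rz": 0},
])

```text
time_s: 18.3
tcp_pos: [0.4109, 0.2415, 0.0617]
eef_rot: [-0.0, -0.015, 1.0, 0.0]
contact_force: [-0.6, 0.7, 1.1]
finger_gap: 0.193
gripper_force: 30.0
```

Call:
carry_out([
  {"tx": 0,"ty": 0.2,"tz": 0,"rx": 0,"ry": 0,"rz": 0},
  {"tx": 0,"ty": 0.4,"tz": 0,"rx": 0,"ry": 0,"rz": 0},
  {"tx": 0,"ty": 0.6,"tz": 0,"rx": 0,"ry": 0,"rz": 0},
  {"tx": 0,"ty": 0.6,"tz": 0,"rx": 0,"ry": 0,"rz": 0},
])

```text
time_s: 18.8
tcp_pos: [0.4111, 0.2475, 0.0617]
eef_rot: [-0.0, -0.015, 1.0, 0.0]
contact_force: [-1.5, -0.8, 1.1]
finger_gap: 0.19
gripper_force: 30.0
```

Call:
carry_out([
  {"tx": 0.2,"ty": 0,"tz": 0,"rx": 0,"ry": 0,"rz": 0},
  {"tx": 0.4,"ty": 0,"tz": 0,"rx": 0,"ry": 0,"rz": 0},
  {"tx": 0.6,"ty": 0,"tz": 0,"rx": 0,"ry": 0,"rz": 0},
  {"tx": 0.6,"ty": 0,"tz": 0,"rx": 0,"ry": 0,"rz": 0},
])

```text
time_s: 19.3
tcp_pos: [0.4049, 0.2471, 0.0617]
eef_rot: [-0.0, -0.015, 1.0, 0.0]
contact_force: [0.4, 0.9, -1.4]
finger_gap: 0.193
gripper_force: 30.0
```

Call:
carry_out([
  {"tx": 0,"ty": 0.2,"tz": 0,"rx": 0,"ry": 0,"rz": 0},
  {"tx": 0,"ty": 0.4,"tz": 0,"rx": 0,"ry": 0,"rz": 0},
  {"tx": 0,"ty": 0.4,"tz": 0,"rx": 0,"ry": 0,"rz": 0},
])

```text
time_s: 19.68
tcp_pos: [0.4048, 0.2507, 0.0617]
eef_rot: [-0.0, -0.015, 1.0, -0.0]
contact_force: [-1.7, -2.7, 1.6]
finger_gap: 0.19
gripper_force: 30.0
```

Call:
carry_out([
  {"tx": 0.2,"ty": 0,"tz": 0,"rx": 0,"ry": 0,"rz": 0},
  {"tx": 0.4,"ty": 0,"tz": 0,"rx": 0,"ry": 0,"rz": 0},
  {"tx": 0.4,"ty": 0,"tz": 0,"rx": 0,"ry": 0,"rz": 0},
])

```text
time_s: 20.05
tcp_pos: [0.4009, 0.2506, 0.0617]
eef_rot: [-0.0, -0.015, 1.0, -0.0]
contact_force: [0.6, -2.2, -0.1]
finger_gap: 0.188
gripper_force: 30.0
```

Call:
carry_out([
  {"tx": 0,"ty": 0.2,"tz": 0,"rx": 0,"ry": 0,"rz": 0},
  {"tx": 0,"ty": 0.4,"tz": 0,"rx": 0,"ry": 0,"rz": 0},
  {"tx": 0,"ty": 0.4,"tz": 0,"rx": 0,"ry": 0,"rz": 0},
])

```text
time_s: 20.42
tcp_pos: [0.4009, 0.2507, 0.0616]
eef_rot: [-0.001, -0.013, 1.0, -0.003]
contact_force: [-1.1, -12.4, 8.4]
finger_gap: 0.191
gripper_force: 30.0
```

Call:
carry_out([
  {"tx": 0.2,"ty": 0,"tz": 0,"rx": 0,"ry": 0,"rz": 0},
  {"tx": 0.4,"ty": 0,"tz": 0,"rx": 0,"ry": 0,"rz": 0},
  {"tx": 0.4,"ty": 0,"tz": 0,"rx": 0,"ry": 0,"rz": 0},
])

```text
time_s: 20.8
tcp_pos: [0.397, 0.2506, 0.0616]
eef_rot: [-0.001, -0.013, 1.0, -0.003]
contact_force: [0.1, -12.1, 7.3]
finger_gap: 0.192
gripper_force: 30.0
```

y has reached its stop at 0.2507 m (12 N). Easing y off and continuing in x.

Call:
carry_out([
  {"tx": 0.2,"ty": -0.3,"tz": 0,"rx": 0,"ry": 0,"rz": 0},
  {"tx": 0.4,"ty": -0.3,"tz": 0,"rx": 0,"ry": 0,"rz": 0},
  {"tx": 0.4,"ty": -0.3,"tz": 0,"rx": 0,"ry": 0,"rz": 0},
])

```text
time_s: 21.18
tcp_pos: [0.3927, 0.2504, 0.0616]
eef_rot: [-0.0, -0.014, 1.0, -0.001]
contact_force: [0.6, -6.4, 3.5]
finger_gap: 0.188
gripper_force: 30.0
```

Call:
carry_out([
  {"tx": 0.2,"ty": 0,"tz": 0,"rx": 0,"ry": 0,"rz": 0},
  {"tx": 0.4,"ty": 0,"tz": 0,"rx": 0,"ry": 0,"rz": 0},
  {"tx": 0.4,"ty": 0,"tz": 0,"rx": 0,"ry": 0,"rz": 0},
])

```text
time_s: 21.55
tcp_pos: [0.3918, 0.2504, 0.0617]
eef_rot: [0.002, -0.014, 1.0, -0.0]
contact_force: [9.6, -5.4, -6.8]
finger_gap: 0.192
gripper_force: 30.0
```

Call:
carry_out([
  {"tx": 0.2,"ty": 0,"tz": 0,"rx": 0,"ry": 0,"rz": 0},
  {"tx": 0.4,"ty": 0,"tz": 0,"rx": 0,"ry": 0,"rz": 0},
  {"tx": 0.4,"ty": 0,"tz": 0,"rx": 0,"ry": 0,"rz": 0},
])

```text
time_s: 21.92
tcp_pos: [0.3918, 0.2504, 0.0619]
eef_rot: [0.005, -0.013, 1.0, 0.001]
contact_force: [21.2, -5.6, -18.7]
finger_gap: 0.189
gripper_force: 30.0
```

Both stops reached. Easing off, opening and rising.

Call:
carry_out([
  {"tx": -0.35,"ty": -0.1,"tz": 0,"rx": 0,"ry": 0,"rz": 0},
  {"tx": -0.7,"ty": -0.2,"tz": 0,"rx": 0,"ry": 0,"rz": 0},
  {"tx": -0.7,"ty": -0.2,"tz": 0,"rx": 0,"ry": 0,"rz": 0},
])

```text
time_s: 22.3
tcp_pos: [0.3921, 0.2503, 0.0617]
eef_rot: [0.0, -0.015, 1.0, 0.0]
contact_force: [2.4, -0.8, -0.4]
finger_gap: 0.19
gripper_force: 30.0
```

Call:
carry_out([
  {"tx": 0,"ty": 0,"tz": 0,"rx": 0,"ry": 0,"rz": 0},
  {"tx": 0,"ty": 0,"tz": 0,"rx": 0,"ry": 0,"rz": 0},
  {"tx": 0,"ty": 0,"tz": 0,"rx": 0,"ry": 0,"rz": 0},
  {"tx": 0,"ty": 0,"tz": -2,"rx": 0,"ry": 0,"rz": 0},
  {"tx": 0,"ty": 0,"tz": -6,"rx": 0,"ry": 0,"rz": 0},
  {"tx": 0,"ty": 0,"tz": -11,"rx": 0,"ry": 0,"rz": 0},
  {"tx": 0,"ty": 0,"tz": -16,"rx": 0,"ry": 0,"rz": 0},
  {"tx": 0,"ty": 0,"tz": -20,"rx": 0,"ry": 0,"rz": 0},
  {"tx": 0,"ty": 0,"tz": -22,"rx": 0,"ry": 0,"rz": 0},
  {"tx": 0,"ty": 0,"tz": -22,"rx": 0,"ry": 0,"rz": 0},
], fingers=0)

```text
time_s: 23.55
tcp_pos: [0.3929, 0.2502, 0.2832]
eef_rot: [0.002, -0.015, 1.0, 0.001]
contact_force: [0.9, -0.6, -1.2]
finger_gap: 0.498
gripper_force: 0.0
```

```bash
python3 - <<'E'
from h import *
s=snapshot("top");b=snapshot("scene");print(observe()["tcp_pos"])
for n,c in(("2",(.540,.252,.102)),("3",(.5445,.172,.102))):
    print(n,proj(s,c).round(1),proj(b,c).round(1))
D=np.zeros((600,800,3),np.uint8)
D[:300]=cv2.resize(s["pixels"][180:255,100:300],(800,300),interpolation=2)
D[300:,:600]=cv2.resize(b["pixels"][125:225,310:510],(600,300),interpolation=2);cv2.imwrite("pics/k1.png",D)
E
```

```text
[0.39165666 0.24921349 0.28088306]
2 [151.5 213.1] [415.3 162.2]
3 [189.5 210.5] [399.6 184.2]
```

View pics/k1.png

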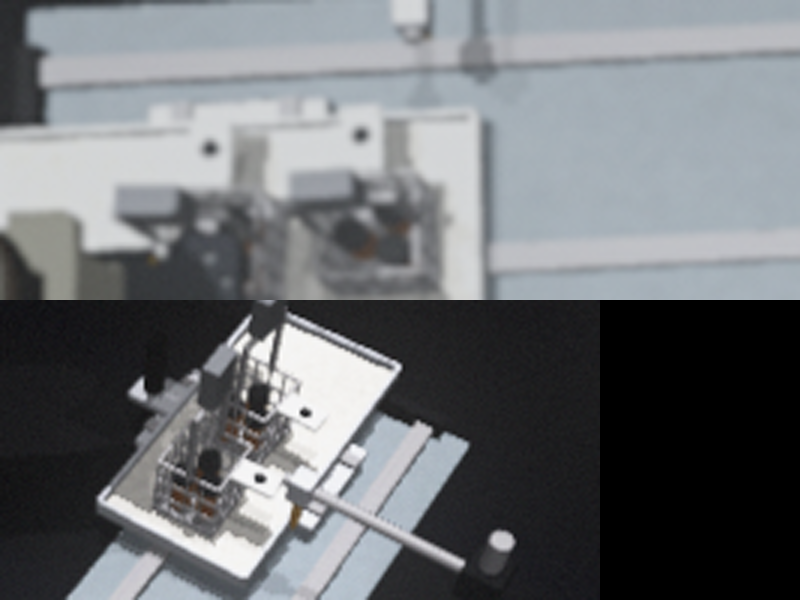

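Both baskets are upright in the homed tray. Dot 2 is at top (152.3,216.8) and dot 3 at (190,213.3). Computing the tab positions.

```bash
python3 - <<'E'
from h import *
s=snapshot("top");b=snapshot("scene")
d2,d3=dark(s,(152.3,216.8),3),dark(s,(190,213.3),3)
e2,e3=dark(b,(310+305/3,125+112/3),3),dark(b,(310+261/3,125+178/3),3)
print(d2,d3,e2,e3)
for d,e in((d2,e2),(d3,e3)):
    D=atz(s,d,.102);print(D,atz(b,e,.102),tri(s,d,b,e))
    for z in(.205,.167):
      for yaw in (.03,):
        C=D-[.048*np.cos(yaw),.048*np.sin(yaw),0];C[2]=z;print(" tab centre",C,proj(s,C).round(1),"crop",((proj(s,C)-[100,180])*4).round(0), "scene crop",((proj(b,C)-[310,125])*3).round(0)+[0,300])
go((0.497,.172,.3),np.pi/2+.03);go((0.497,.172,.3),-np.pi/2+.03);print(observe()["joints"])
E
```

```text
[152.04505438 216.70636976] [189.78172293 213.27066356] [411.31045555 162.19225366] [396.16913484 184.1124318 ]
[0.53215637 0.25052313 0.102     ] [0.53237063 0.24632389 0.102     ] (array([0.532 , 0.2506, 0.0985]), 0.0026)
 tab centre [0.48417797 0.24908335 0.205     ] [137.1 229.2] crop [148. 197.] scene crop [272. 287.]
 tab centre [0.48417797 0.24908335 0.167     ] [142.9 233. ] crop [171. 212.] scene crop [265. 324.]
[0.53835725 0.17130611 0.102     ] [0.5379781  0.16760187 0.102     ] (array([0.538 , 0.1709, 0.0994]), 0.0027)
 tab centre [0.49037885 0.16986632 0.205     ] [178.6 225.4] crop [315. 182.] scene crop [223. 354.]
 tab centre [0.49037885 0.16986632 0.167     ] [183.  229.3] crop [332. 197.] scene crop [217. 390.]
go [-10.33  -8.01  -1.99] rz 1.57
go [-10.33  -8.01  -1.99] rz -1.571
[-0.36231881  0.09120705 -0.277956    1.93574822  0.02743535  1.1208396
  0.94902038]
```

Call:
carry_out([
  {"tx": -1,"ty": -1,"tz": 0,"rx": 0,"ry": 0,"rz": -0.15},
  {"tx": -2,"ty": -2,"tz": 0,"rx": 0,"ry": 0,"rz": -0.3},
  {"tx": -3,"ty": -3,"tz": 0,"rx": 0,"ry": 0,"rz": -0.45},
  {"tx": -4,"ty": -4,"tz": 0,"rx": 0,"ry": 0,"rz": -0.6},
  {"tx": -5,"ty": -5,"tz": 0,"rx": 0,"ry": 0,"rz": -0.75},
  {"tx": -6,"ty": -6,"tz": 0,"rx": 0,"ry": 0,"rz": -0.9},
  {"tx": -7,"ty": -7,"tz": 0,"rx": 0,"ry": 0,"rz": -1.05},
  {"tx": -8,"ty": -8,"tz": 0,"rx": 0,"ry": 0,"rz": -1.2},
  {"tx": -9,"ty": -8.4,"tz": 0,"rx": 0,"ry": 0,"rz": -1.35},
  {"tx": -9.6,"ty": -8.4,"tz": 0,"rx": 0,"ry": 0,"rz": -1.5},
  {"tx": -9.6,"ty": -8.4,"tz": 0,"rx": 0,"ry": 0,"rz": -1.57},
  {"tx": -9.6,"ty": -8.4,"tz": 0,"rx": 0,"ry": 0,"rz": -1.57},
  {"tx": -9.6,"ty": -8.4,"tz": 0,"rx": 0,"ry": 0,"rz": -1.57},
])

```text
time_s: 25.38
tcp_pos: [0.4903, 0.1676, 0.2805]
eef_rot: [0.0, 0.717, -0.698, -0.001]
contact_force: [0.5, 0.0, -0.7]
finger_gap: 0.498
gripper_force: 0.0
```

```bash
python3 - <<'E'
from h import *
w=snapshot("wrist");cv2.imwrite("pics/w3.png",w["pixels"]);o=observe();print(o["tcp_pos"],o["joints"],w["position"])
print(proj(w,(.490,.168,.205)),proj(w,(.49,.168,.167)),proj(w,(.49,.168,.12)))
go((.490,.168,.175),-np.pi/2+.03)
E
```

```text
[0.49024313 0.1675796  0.28055849] [ 0.38904415  0.29191089 -0.91557754  1.80247469  0.24840654  1.17119546
  2.56382013] [0.4924111  0.09763751 0.43860015]
[319.88496481 243.86300903] [319.77698196 230.41740489] [319.67701956 217.97047487]
go [-0.04 -0.   10.56] rz -0.003
```

View pics/w3.png

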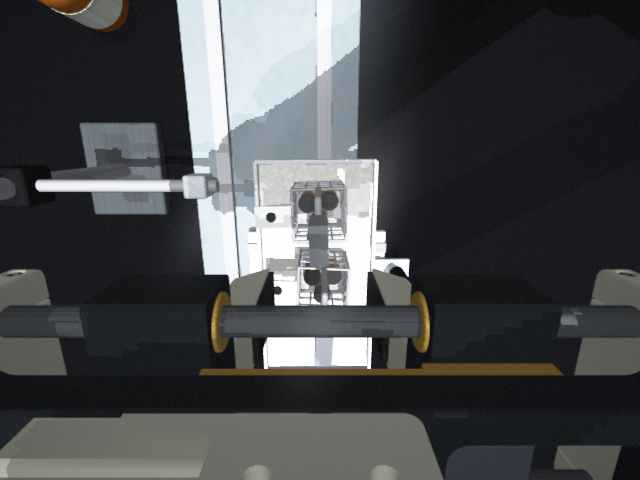

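The tab of basket 3 is centred between the fingers at about (318,240). But joint 7 is at its limit, so I'll turn the gripper half round for the same grasp.

Call:
carry_out([
  {"tx": 0,"ty": 0,"tz": 0,"rx": 0,"ry": 0,"rz": 0.17},
  {"tx": 0,"ty": 0,"tz": 0,"rx": 0,"ry": 0,"rz": 0.34},
  {"tx": 0,"ty": 0,"tz": 0,"rx": 0,"ry": 0,"rz": 0.51},
  {"tx": 0,"ty": 0,"tz": 0,"rx": 0,"ry": 0,"rz": 0.68},
  {"tx": 0,"ty": 0,"tz": 0,"rx": 0,"ry": 0,"rz": 0.85},
  {"tx": 0,"ty": 0,"tz": 0,"rx": 0,"ry": 0,"rz": 1.02},
  {"tx": 0,"ty": 0,"tz": 0,"rx": 0,"ry": 0,"rz": 1.19},
  {"tx": 0,"ty": 0,"tz": 0,"rx": 0,"ry": 0,"rz": 1.36},
  {"tx": 0,"ty": 0,"tz": 0,"rx": 0,"ry": 0,"rz": 1.53},
  {"tx": 0,"ty": 0,"tz": 0,"rx": 0,"ry": 0,"rz": 1.7},
  {"tx": 0,"ty": 0,"tz": 0,"rx": 0,"ry": 0,"rz": 1.87},
  {"tx": 0,"ty": 0,"tz": 0,"rx": 0,"ry": 0,"rz": 2.04},
  {"tx": 0,"ty": 0,"tz": 0,"rx": 0,"ry": 0,"rz": 2.21},
  {"tx": 0,"ty": 0,"tz": 0,"rx": 0,"ry": 0,"rz": 2.38},
  {"tx": 0,"ty": 0,"tz": 0,"rx": 0,"ry": 0,"rz": 2.55},
  {"tx": 0,"ty": 0,"tz": 0,"rx": 0,"ry": 0,"rz": 2.72},
  {"tx": 0,"ty": 0,"tz": 0,"rx": 0,"ry": 0,"rz": 2.89},
  {"tx": 0,"ty": 0,"tz": 0,"rx": 0,"ry": 0,"rz": 3.06},
  {"tx": 0,"ty": 0,"tz": 0,"rx": 0,"ry": 0,"rz": 3.13},
  {"tx": 0,"ty": 0,"tz": 0,"rx": 0,"ry": 0,"rz": 3.13},
])

```text
time_s: 27.92
tcp_pos: [0.4902, 0.1687, 0.2815]
eef_rot: [0.0, 0.692, 0.721, -0.0]
contact_force: [0.5, 0.3, 0.7]
finger_gap: 0.501
gripper_force: 0.0
```

```bash
python3 - <<'E'
from h import *
o=observe();print(o["tcp_pos"],o["joints"])
go((.490,.168,.175),np.pi/2+.03)
s=snapshot("top");d=dark(s,(189.8,213.3),3);print(d,atz(s,d,.102))
E
```

```text
[0.490191   0.16869994 0.28151635] [ 0.00255609  0.20665509 -0.44267921  1.81286249  0.09695609  1.14358047
 -0.43104776]
go [-0.07 -0.02 10.65] rz 0.011
[189.73619632 213.3006135 ] [0.53829366 0.17140066 0.102     ]
```

Call:
carry_out([
  {"tx": 0,"ty": 0,"tz": 3,"rx": 0,"ry": 0,"rz": 0},
  {"tx": 0,"ty": 0,"tz": 6,"rx": 0,"ry": 0,"rz": 0},
  {"tx": 0,"ty": 0,"tz": 8.5,"rx": 0,"ry": 0,"rz": 0},
  {"tx": 0,"ty": 0,"tz": 10,"rx": 0,"ry": 0,"rz": 0},
  {"tx": 0,"ty": 0,"tz": 10.6,"rx": 0,"ry": 0,"rz": 0},
  {"tx": 0,"ty": 0,"tz": 10.6,"rx": 0,"ry": 0,"rz": 0},
])

```text
time_s: 28.72
tcp_pos: [0.4908, 0.1685, 0.1759]
eef_rot: [0.0, 0.693, 0.721, 0.0]
contact_force: [-0.3, 0.1, -0.2]
finger_gap: 0.502
gripper_force: 0.0
```

Call:
carry_out([
  {"tx": 0,"ty": 0,"tz": 0,"rx": 0,"ry": 0,"rz": 0},
  {"tx": 0,"ty": 0,"tz": 0,"rx": 0,"ry": 0,"rz": 0},
  {"tx": 0,"ty": 0,"tz": 0,"rx": 0,"ry": 0,"rz": 0},
  {"tx": 0,"ty": 0,"tz": 0,"rx": 0,"ry": 0,"rz": 0},
  {"tx": 0,"ty": 0,"tz": 0,"rx": 0,"ry": 0,"rz": 0},
  {"tx": 0,"ty": 0,"tz": 0,"rx": 0,"ry": 0,"rz": 0},
], fingers=-1, grip_force=45)

```text
time_s: 29.48
tcp_pos: [0.4907, 0.1683, 0.1759]
eef_rot: [0.0, 0.693, 0.721, 0.0]
contact_force: [0.0, 0.5, 1.8]
finger_gap: 0.147
gripper_force: 44.9
```

Call:
carry_out([
  {"tx": 0,"ty": 0,"tz": -1,"rx": 0,"ry": 0,"rz": 0},
  {"tx": 0,"ty": 0,"tz": -2.5,"rx": 0,"ry": 0,"rz": 0},
  {"tx": 0,"ty": 0,"tz": -4.5,"rx": 0,"ry": 0,"rz": 0},
  {"tx": 0,"ty": 0,"tz": -6.5,"rx": 0,"ry": 0,"rz": 0},
  {"tx": 0,"ty": 0,"tz": -8,"rx": 0,"ry": 0,"rz": 0},
  {"tx": 0,"ty": 0,"tz": -8,"rx": 0,"ry": 0,"rz": 0},
])

```text
time_s: 30.22
tcp_pos: [0.4915, 0.1687, 0.2573]
eef_rot: [0.001, 0.693, 0.721, 0.001]
contact_force: [-0.0, -0.9, -2.3]
finger_gap: 0.154
gripper_force: 44.9
```

```bash
python3 - <<'E'
from h import *
o=observe();print(o["tcp_pos"],o["joints"],o["contact_force"],o["finger_gap"])
# hooks from triangulated tips, axes yaw
tips=np.array([[.4593,-.2535],[.4475,-.3377],[.4337,-.4210]])
fit=np.polyfit([85,0,-85],tips,1);print("rack y dir",fit[0]/np.linalg.norm(fit[0]))
yd=fit[0]/np.linalg.norm(fit[0]);xd=np.array([yd[1],-yd[0]]);yaw=np.arctan2(xd[1],xd[0]);print("yaw",yaw)
H=tips+.0305*xd;print("hooks",H)
for k in range(3): print(k+1,"approach",H[k]-.09*xd)
P=H[2]-.09*xd;go((P[0],P[1],.255),np.pi/2+yaw)
E
```

```text
[0.49146839 0.16870731 0.25730016] [ 0.00278591  0.23044619 -0.44575921  1.84300736  0.11193682  1.08957315
 -0.44438531] [-0.00583639 -0.93263875 -2.28235066] 0.15394592775656335
rack y dir [0.15108147 0.98852132]
yaw -0.15166220617808387
hooks [[ 0.4894499  -0.25810798]
 [ 0.4776499  -0.34230798]
 [ 0.4638499  -0.42560798]]
1 approach [ 0.40048298 -0.24451065]
2 approach [ 0.38868298 -0.32871065]
3 approach [ 0.37488298 -0.41201065]
go [-57.56 -13.97   0.15] rz 0.192
```

Basket 3 is lifted. Carrying it to the approach point of hook 3.

Call:
carry_out([
  {"tx": -2,"ty": -0.5,"tz": 0,"rx": 0,"ry": 0,"rz": 0},
  {"tx": -5,"ty": -1.2,"tz": 0,"rx": 0,"ry": 0,"rz": 0.01},
  {"tx": -9,"ty": -2.2,"tz": 0,"rx": 0,"ry": 0,"rz": 0.03},
  {"tx": -13,"ty": -3.2,"tz": 0,"rx": 0,"ry": 0,"rz": 0.04},
  {"tx": -17,"ty": -4.1,"tz": 0,"rx": 0,"ry": 0,"rz": 0.05},
  {"tx": -21,"ty": -5.1,"tz": 0,"rx": 0,"ry": 0,"rz": 0.07},
  {"tx": -25,"ty": -6.1,"tz": 0,"rx": 0,"ry": 0,"rz": 0.08},
  {"tx": -29,"ty": -7,"tz": 0,"rx": 0,"ry": 0,"rz": 0.1},
  {"tx": -33,"ty": -8,"tz": 0,"rx": 0,"ry": 0,"rz": 0.11},
  {"tx": -37,"ty": -9,"tz": 0,"rx": 0,"ry": 0,"rz": 0.12},
  {"tx": -41,"ty": -10,"tz": 0,"rx": 0,"ry": 0,"rz": 0.14},
  {"tx": -45,"ty": -10.9,"tz": 0,"rx": 0,"ry": 0,"rz": 0.15},
  {"tx": -49,"ty": -11.9,"tz": 0,"rx": 0,"ry": 0,"rz": 0.16},
  {"tx": -53,"ty": -12.9,"tz": 0,"rx": 0,"ry": 0,"rz": 0.18},
  {"tx": -56,"ty": -13.6,"tz": 0,"rx": 0,"ry": 0,"rz": 0.19},
  {"tx": -57.5,"ty": -14,"tz": 0,"rx": 0,"ry": 0,"rz": 0.19},
  {"tx": -57.5,"ty": -14,"tz": 0,"rx": 0,"ry": 0,"rz": 0.19},
  {"tx": -57.5,"ty": -14,"tz": 0,"rx": 0,"ry": 0,"rz": 0.19},
])

```text
time_s: 32.48
tcp_pos: [0.3744, -0.41, 0.2554]
eef_rot: [-0.001, 0.757, 0.653, 0.0]
contact_force: [-0.3, -0.4, -2.1]
finger_gap: 0.148
gripper_force: 44.9
```

```bash
python3 - <<'E'
from h import *
o=observe();print(o["tcp_pos"],o["joints"],o["finger_gap"],o["contact_force"])
b=snapshot("scene");s=snapshot("top")
D=np.zeros((600,800,3),np.uint8)
D[:450,:800]=cv2.resize(b["pixels"][270:445,100:330],(800,450+0),interpolation=2)
cv2.imwrite("pics/r1.png",D[:450])
H=np.array([.4638,-.4256]);yaw=-.15;xd=np.array([np.cos(yaw),np.sin(yaw)])
T=o["tcp_pos"]; print("along",(H-T[:2])@xd,"lateral",(H-T[:2])@[-xd[1],xd[0]])
for q in [(*(H-.0305*xd),.169),(*T[:2],T[2]+.019-.152+.123)]:
    u=proj(b,q);print((u-[100,270])*[800/230,450/175],proj(s,q))
print([(m["point"],m["confidence"]) for m in masks_of("basket3","scene")])
go((.4638,-.4256,.2),np.pi/2-.15)
E
```

```text
[ 0.37438846 -0.41003687  0.25535326] [ 0.75295787  0.27190196  0.03623965  1.77259577 -0.01201134  1.09845795
  0.6453128 ] 0.14797190903581162 [-0.26735897 -0.43616703 -2.09705918]
along 0.09073326564366085 lateral -0.002026882759173544
[252.9057145  196.55537252] [480.2791122  252.29047895]
[139.33467166  88.62666649] [488.71910297 277.54348257]
[([162.1, 334.1], 0.85), ([397.4, 158.0], 0.61), ([247.8, 372.9], 0.49)]
go [-0.18  9.06  5.58] rz 0.002
```

View pics/r1.png

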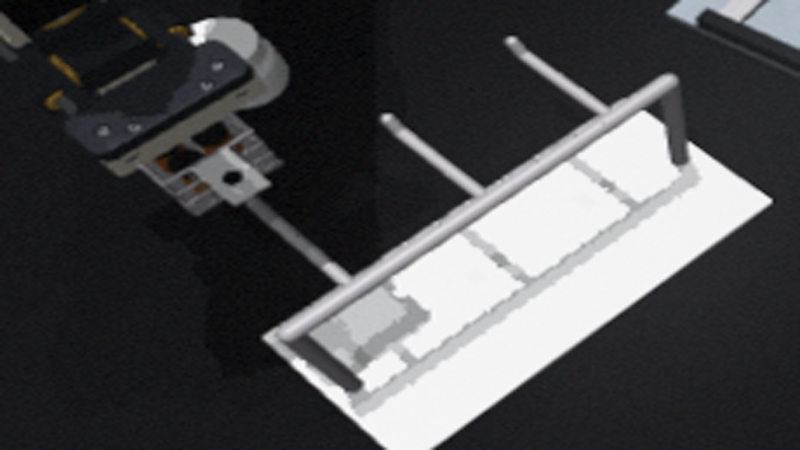

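The tag already overlaps the prong tip, so I'll back off 3 cm, lower, then advance under the prong.

Call:
carry_out([
  {"tx": -0.1,"ty": -1.5,"tz": 0,"rx": 0,"ry": 0,"rz": 0},
  {"tx": -0.2,"ty": -3,"tz": 0,"rx": 0,"ry": 0,"rz": 0},
  {"tx": -0.2,"ty": -3,"tz": 1,"rx": 0,"ry": 0,"rz": 0},
  {"tx": -0.2,"ty": -3,"tz": 3,"rx": 0,"ry": 0,"rz": 0},
  {"tx": -0.2,"ty": -3,"tz": 5,"rx": 0,"ry": 0,"rz": 0},
  {"tx": -0.2,"ty": -3,"tz": 5.5,"rx": 0,"ry": 0,"rz": 0},
  {"tx": -0.2,"ty": -3,"tz": 5.5,"rx": 0,"ry": 0,"rz": 0},
])

```text
time_s: 33.5
tcp_pos: [0.3436, -0.4092, 0.2004]
eef_rot: [-0.0, 0.758, 0.652, -0.0]
contact_force: [-0.2, -0.3, -2.8]
finger_gap: 0.149
gripper_force: 44.9
```

```bash
python3 - <<'E'
from h import *
o=observe();T=o["tcp_pos"];print(T,o["finger_gap"],o["contact_force"])
b=snapshot("scene");s=snapshot("top")
yaw=-.15;xd=np.array([np.cos(yaw),np.sin(yaw)]);u=T[2]-.134
D=(*(T[:2]+.048*xd),u+.06);print("pred dot",proj(b,D),proj(s,D))
print(dark(b,proj(b,D),4),dark(s,proj(s,D),4))
H=np.array([.4638,-.4256]);print("along",(H-T[:2])@xd,"lateral",(H-T[:2])@[-xd[1],xd[0]])
E
```

```text
[ 0.34364949 -0.40921157  0.20043764] 0.14932863226137097 [-0.18221731 -0.32475665 -2.80247702]
pred dot [164.10232598 339.46953887] [473.43024387 276.10583754]
[162.84875905 339.93536711] [475.67025957 276.34953806]
along 0.12125040585563036 lateral 0.001750664950700278
```

The predicted and seen dot positions match. Advancing over the hook, then lowering.

Call:
carry_out([
  {"tx": 0,"ty": 1.5,"tz": 0,"rx": 0,"ry": 0,"rz": 0},
  {"tx": 0,"ty": 3.5,"tz": 0,"rx": 0,"ry": 0,"rz": 0},
  {"tx": 0,"ty": 5.5,"tz": 0,"rx": 0,"ry": 0,"rz": 0},
  {"tx": 0,"ty": 7.5,"tz": 0,"rx": 0,"ry": 0,"rz": 0},
  {"tx": 0,"ty": 9.5,"tz": 0,"rx": 0,"ry": 0,"rz": 0},
  {"tx": 0.1,"ty": 11.3,"tz": 0,"rx": 0,"ry": 0,"rz": 0},
  {"tx": 0.1,"ty": 12.3,"tz": 0,"rx": 0,"ry": 0,"rz": 0},
  {"tx": 0.1,"ty": 12.3,"tz": 0,"rx": 0,"ry": 0,"rz": 0},
  {"tx": 0.1,"ty": 12.3,"tz": 0,"rx": 0,"ry": 0,"rz": 0},
])

```text
time_s: 34.72
tcp_pos: [0.4647, -0.4269, 0.2006]
eef_rot: [-0.0, 0.758, 0.652, -0.0]
contact_force: [1.1, 0.7, -2.0]
finger_gap: 0.149
gripper_force: 44.9
```

Call:
carry_out([
  {"tx": 0,"ty": 0,"tz": 0.8,"rx": 0,"ry": 0,"rz": 0},
  {"tx": 0,"ty": 0,"tz": 1.6,"rx": 0,"ry": 0,"rz": 0},
  {"tx": 0,"ty": 0,"tz": 2.2,"rx": 0,"ry": 0,"rz": 0},
  {"tx": 0,"ty": 0,"tz": 2.6,"rx": 0,"ry": 0,"rz": 0},
  {"tx": 0,"ty": 0,"tz": 2.6,"rx": 0,"ry": 0,"rz": 0},
])

```text
time_s: 35.35
tcp_pos: [0.4653, -0.4265, 0.1742]
eef_rot: [-0.0, 0.758, 0.652, -0.0]
contact_force: [-0.0, 0.8, -2.3]
finger_gap: 0.148
gripper_force: 44.9
```

```bash
python3 - <<'E'
from h import *
o=observe();T=o["tcp_pos"];print(T,o["finger_gap"],o["contact_force"])
b=snapshot("scene");cv2.imwrite("pics/r2.png",cv2.resize(b["pixels"][270:445,100:330],(800,600),interpolation=2))
E
```

```text
[ 0.46528762 -0.4265002   0.17421071] 0.14790991154289748 [-0.01594772  0.78521006 -2.25249857]
```

View pics/r2.png

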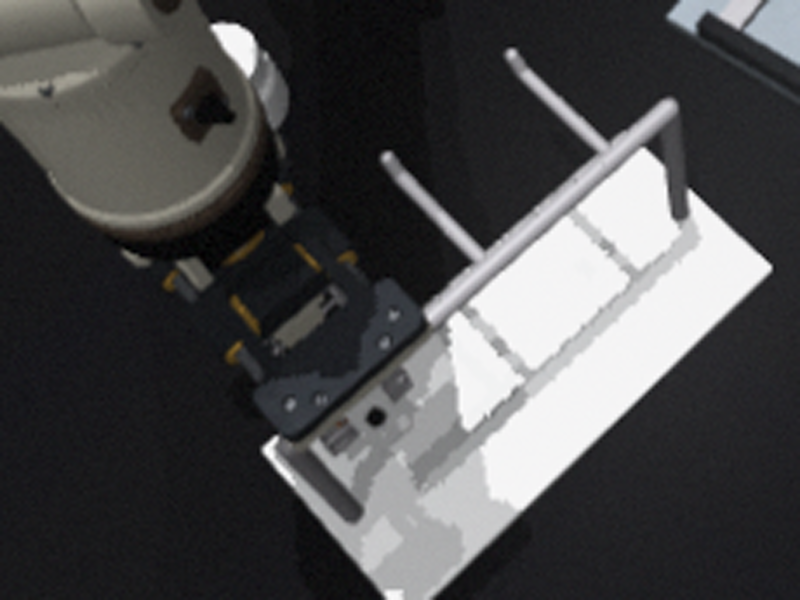

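The basket is over hook 3, with the dot beyond the rail at about (375,415) in the crop. Lowering the last few mm until the load comes off.

Call:
carry_out([
  {"tx": 0,"ty": 0,"tz": 0.15,"rx": 0,"ry": 0,"rz": 0},
  {"tx": 0,"ty": 0,"tz": 0.3,"rx": 0,"ry": 0,"rz": 0},
  {"tx": 0,"ty": 0,"tz": 0.3,"rx": 0,"ry": 0,"rz": 0},
])

```text
time_s: 35.78
tcp_pos: [0.4658, -0.4269, 0.1725]
eef_rot: [0.001, 0.758, 0.652, 0.0]
contact_force: [-1.6, 0.3, 2.4]
finger_gap: 0.151
gripper_force: 44.9
```

Resting on the hook. Releasing with a small opening, then rising.

Call:
carry_out([
  {"tx": 0,"ty": 0,"tz": 0,"rx": 0,"ry": 0,"rz": 0},
  {"tx": 0,"ty": 0,"tz": 0,"rx": 0,"ry": 0,"rz": 0},
  {"tx": 0,"ty": 0,"tz": 0,"rx": 0,"ry": 0,"rz": 0},
  {"tx": 0,"ty": 0,"tz": 0,"rx": 0,"ry": 0,"rz": 0},
], fingers=-0.4)

```text
time_s: 36.28
tcp_pos: [0.4655, -0.4266, 0.1716]
eef_rot: [-0.0, 0.758, 0.652, -0.0]
contact_force: [1.0, 0.6, 0.5]
finger_gap: 0.301
gripper_force: 0.0
```

Call:
carry_out([
  {"tx": 0,"ty": 0,"tz": -0.7,"rx": 0,"ry": 0,"rz": 0},
  {"tx": 0,"ty": 0,"tz": -2,"rx": 0,"ry": 0,"rz": 0},
  {"tx": 0,"ty": 0,"tz": -4,"rx": 0,"ry": 0,"rz": 0},
  {"tx": 0,"ty": 0,"tz": -6.5,"rx": 0,"ry": 0,"rz": 0},
  {"tx": 0,"ty": 0,"tz": -9,"rx": 0,"ry": 0,"rz": 0},
  {"tx": 0,"ty": 0,"tz": -11,"rx": 0,"ry": 0,"rz": 0},
  {"tx": 0,"ty": 0,"tz": -11,"rx": 0,"ry": 0,"rz": 0},
])

```text
time_s: 37.15
tcp_pos: [0.4666, -0.4277, 0.2847]
eef_rot: [0.003, 0.758, 0.652, 0.0]
contact_force: [0.5, -0.1, -0.9]
finger_gap: 0.298
gripper_force: 0.0
```

```bash
python3 - <<'E'
from h import *
o=observe();T=o["tcp_pos"];print(T,o["finger_gap"],o["contact_force"],o["joints"])
s=snapshot("top");d=dark(s,(152.0,216.7),3);D=atz(s,d,.102);print(d,D)
b=snapshot("scene");e=dark(b,(411.3,162.2),3);print(e,atz(b,e,.102))
go((.484,.2485,.281),np.pi/2+.03)
x=(D-[.048,.0014,0]);
E
```

```text
[ 0.46662259 -0.427665    0.28470151] 0.2978854500106371 [ 0.47105571 -0.10005672 -0.9115419 ] [ 0.68040414  0.38550018  0.02551568  1.54757844 -0.01033778  1.20347907
  0.55770344]
[152.03793884 216.7015855 ] [0.53216698 0.25053844 0.102     ]
[411.31958979 162.1921306 ] [0.53238801 0.24633698 0.102     ]
go [67.03 -8.25  0.07] rz -0.18
```

Call:
carry_out([
  {"tx": 3,"ty": -0.4,"tz": 0,"rx": 0,"ry": 0,"rz": -0.01},
  {"tx": 7,"ty": -0.9,"tz": 0,"rx": 0,"ry": 0,"rz": -0.02},
  {"tx": 11,"ty": -1.4,"tz": 0,"rx": 0,"ry": 0,"rz": -0.03},
  {"tx": 15,"ty": -1.9,"tz": 0,"rx": 0,"ry": 0,"rz": -0.04},
  {"tx": 19,"ty": -2.3,"tz": 0,"rx": 0,"ry": 0,"rz": -0.05},
  {"tx": 23,"ty": -2.8,"tz": 0,"rx": 0,"ry": 0,"rz": -0.06},
  {"tx": 27,"ty": -3.3,"tz": 0,"rx": 0,"ry": 0,"rz": -0.07},
  {"tx": 31,"ty": -3.8,"tz": 0,"rx": 0,"ry": 0,"rz": -0.08},
  {"tx": 35,"ty": -4.3,"tz": 0,"rx": 0,"ry": 0,"rz": -0.09},
  {"tx": 39,"ty": -4.8,"tz": 0,"rx": 0,"ry": 0,"rz": -0.1},
  {"tx": 43,"ty": -5.3,"tz": 0,"rx": 0,"ry": 0,"rz": -0.12},
  {"tx": 47,"ty": -5.8,"tz": 0,"rx": 0,"ry": 0,"rz": -0.13},
  {"tx": 51,"ty": -6.3,"tz": 0,"rx": 0,"ry": 0,"rz": -0.14},
  {"tx": 55,"ty": -6.8,"tz": 0,"rx": 0,"ry": 0,"rz": -0.15},
  {"tx": 59,"ty": -7.3,"tz": 0,"rx": 0,"ry": 0,"rz": -0.16},
  {"tx": 63,"ty": -7.8,"tz": 0,"rx": 0,"ry": 0,"rz": -0.17},
  {"tx": 66,"ty": -8.1,"tz": 0,"rx": 0,"ry": 0,"rz": -0.18},
  {"tx": 67,"ty": -8.2,"tz": 0,"rx": 0,"ry": 0,"rz": -0.18},
  {"tx": 67,"ty": -8.2,"tz": 0,"rx": 0,"ry": 0,"rz": -0.18},
  {"tx": 67,"ty": -8.2,"tz": 0,"rx": 0,"ry": 0,"rz": -0.18},
], fingers=0)

```text
time_s: 39.75
tcp_pos: [0.4848, 0.2462, 0.2814]
eef_rot: [0.0, 0.697, 0.717, -0.001]
contact_force: [0.4, -0.2, -0.6]
finger_gap: 0.499
gripper_force: 0.0
```

```bash
python3 - <<'E'
from h import *
b=snapshot("scene");e=dark(b,(411.3,162.2),3);print(e)
s=snapshot("top");d=dark(s,(152.0,216.7),3);print(d)
o=observe();T=o["tcp_pos"];print(T,o["joints"][6]);go((.484,.2485,.175),np.pi/2+.03)
cv2.imwrite("pics/r3.png",cv2.resize(b["pixels"][120:450,100:500],(727,600),interpolation=2))
E
```

```text
[411.42145206 162.11080192]
[151.83812193 216.61387526]
[0.48489117 0.24641953 0.28165099] -0.5996864004829006
go [ 0.22 -0.08 10.66] rz -0.002
```

View pics/r3.png

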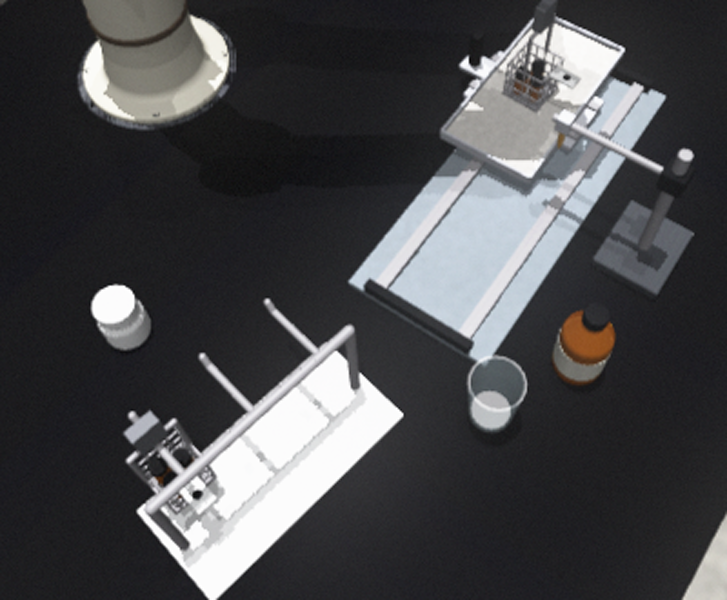

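Basket 3 hangs on hook 3, and basket 2 stands in the tray. That used up my picture budget (one over, in fact), so from here I rely on numbers only. Grasping basket 2.

Call:
carry_out([
  {"tx": 0.1,"ty": 0,"tz": 3,"rx": 0,"ry": 0,"rz": 0},
  {"tx": 0.2,"ty": 0,"tz": 6,"rx": 0,"ry": 0,"rz": 0},
  {"tx": 0.2,"ty": 0,"tz": 8.5,"rx": 0,"ry": 0,"rz": 0},
  {"tx": 0.2,"ty": 0,"tz": 10,"rx": 0,"ry": 0,"rz": 0},
  {"tx": 0.2,"ty": 0,"tz": 10.6,"rx": 0,"ry": 0,"rz": 0},
  {"tx": 0.2,"ty": 0,"tz": 10.6,"rx": 0,"ry": 0,"rz": 0},
])

```text
time_s: 40.6
tcp_pos: [0.4848, 0.25, 0.176]
eef_rot: [0.0, 0.697, 0.718, 0.0]
contact_force: [-0.2, 0.6, -0.7]
finger_gap: 0.502
gripper_force: 0.0
```

Call:
carry_out([
  {"tx": 0,"ty": 0,"tz": 0,"rx": 0,"ry": 0,"rz": 0},
  {"tx": 0,"ty": 0,"tz": 0,"rx": 0,"ry": 0,"rz": 0},
  {"tx": 0,"ty": 0,"tz": 0,"rx": 0,"ry": 0,"rz": 0},
  {"tx": 0,"ty": 0,"tz": 0,"rx": 0,"ry": 0,"rz": 0},
  {"tx": 0,"ty": 0,"tz": 0,"rx": 0,"ry": 0,"rz": 0},
  {"tx": 0,"ty": 0,"tz": 0,"rx": 0,"ry": 0,"rz": 0},
], fingers=-1, grip_force=45)

```text
time_s: 41.35
tcp_pos: [0.4847, 0.2502, 0.1759]
eef_rot: [0.0, 0.696, 0.718, 0.0]
contact_force: [-0.1, -0.3, 1.1]
finger_gap: 0.153
gripper_force: 44.9
```

Call:
carry_out([
  {"tx": 0,"ty": 0,"tz": -1,"rx": 0,"ry": 0,"rz": 0},
  {"tx": 0,"ty": 0,"tz": -2.5,"rx": 0,"ry": 0,"rz": 0},
  {"tx": 0,"ty": 0,"tz": -4.5,"rx": 0,"ry": 0,"rz": 0},
  {"tx": 0,"ty": 0,"tz": -6.5,"rx": 0,"ry": 0,"rz": 0},
  {"tx": 0,"ty": 0,"tz": -8,"rx": 0,"ry": 0,"rz": 0},
  {"tx": 0,"ty": 0,"tz": -8,"rx": 0,"ry": 0,"rz": 0},
])

```text
time_s: 42.1
tcp_pos: [0.4853, 0.2505, 0.2574]
eef_rot: [0.001, 0.696, 0.718, 0.001]
contact_force: [-0.2, -0.0, -3.6]
finger_gap: 0.151
gripper_force: 44.9
```

```bash
python3 - <<'E'
from h import *
o=observe();print(o["tcp_pos"],o["contact_force"],o["finger_gap"])
xd=np.array([np.cos(-.15),np.sin(-.15)])
for k,H in((1,[.4895,-.2581]),(2,[.4777,-.3423])):
    P=np.array(H)-.12*xd;print(k,P);go((P[0],P[1],.257),np.pi/2-.15)
E
```

```text
[0.48528678 0.25054341 0.25735912] [-0.23792912 -0.01728289 -3.63763743] 0.15090445050001675
1 [ 0.37084747 -0.24016742]
go [-48.71 -12.91  -0.06] rz 0.18
2 [ 0.35904747 -0.32436742]
go [-57.09 -14.34  -0.07] rz 0.18
```

Call:
carry_out([
  {"tx": -2,"ty": -0.5,"tz": 0,"rx": 0,"ry": 0,"rz": 0},
  {"tx": -5,"ty": -1.3,"tz": 0,"rx": 0,"ry": 0,"rz": 0.01},
  {"tx": -9,"ty": -2.4,"tz": 0,"rx": 0,"ry": 0,"rz": 0.03},
  {"tx": -13,"ty": -3.4,"tz": 0,"rx": 0,"ry": 0,"rz": 0.04},
  {"tx": -17,"ty": -4.5,"tz": 0,"rx": 0,"ry": 0,"rz": 0.06},
  {"tx": -21,"ty": -5.6,"tz": 0,"rx": 0,"ry": 0,"rz": 0.07},
  {"tx": -25,"ty": -6.6,"tz": 0,"rx": 0,"ry": 0,"rz": 0.09},
  {"tx": -29,"ty": -7.7,"tz": 0,"rx": 0,"ry": 0,"rz": 0.1},
  {"tx": -33,"ty": -8.7,"tz": 0,"rx": 0,"ry": 0,"rz": 0.12},
  {"tx": -37,"ty": -9.8,"tz": 0,"rx": 0,"ry": 0,"rz": 0.13},
  {"tx": -41,"ty": -10.9,"tz": 0,"rx": 0,"ry": 0,"rz": 0.15},
  {"tx": -45,"ty": -11.9,"tz": 0,"rx": 0,"ry": 0,"rz": 0.17},
  {"tx": -47.5,"ty": -12.6,"tz": 0,"rx": 0,"ry": 0,"rz": 0.18},
  {"tx": -48.7,"ty": -12.9,"tz": 0,"rx": 0,"ry": 0,"rz": 0.18},
  {"tx": -48.7,"ty": -12.9,"tz": 0,"rx": 0,"ry": 0,"rz": 0.18},
  {"tx": -48.7,"ty": -12.9,"tz": 0,"rx": 0,"ry": 0,"rz": 0.18},
])

```text
time_s: 44.1
tcp_pos: [0.3705, -0.2392, 0.2555]
eef_rot: [-0.0, 0.757, 0.653, 0.0]
contact_force: [0.7, 1.1, -2.5]
finger_gap: 0.153
gripper_force: 44.9
```

Call:
carry_out([
  {"tx": 0,"ty": 0,"tz": 1,"rx": 0,"ry": 0,"rz": 0},
  {"tx": 0,"ty": 0,"tz": 3,"rx": 0,"ry": 0,"rz": 0},
  {"tx": 0,"ty": 0,"tz": 5,"rx": 0,"ry": 0,"rz": 0},
  {"tx": 0,"ty": 0,"tz": 5.6,"rx": 0,"ry": 0,"rz": 0},
  {"tx": 0,"ty": 0,"tz": 5.6,"rx": 0,"ry": 0,"rz": 0},
])

```text
time_s: 44.72
tcp_pos: [0.3701, -0.2401, 0.1994]
eef_rot: [-0.0, 0.758, 0.652, -0.0]
contact_force: [-0.5, 1.1, -2.3]
finger_gap: 0.15
gripper_force: 44.9
```

```bash
python3 - <<'E'
from h import *
o=observe();T=o["tcp_pos"];print(T,o["finger_gap"],o["contact_force"])
b=snapshot("scene");s=snapshot("top")
yaw=-.15;xd=np.array([np.cos(yaw),np.sin(yaw)]);u=T[2]-.134
D=(*(T[:2]+.048*xd),u+.06);print("pred dot",proj(b,D),proj(s,D))
print(dark(b,proj(b,D),4),dark(s,proj(s,D),4))
H=np.array([.4895,-.2581]);print("along",(H-T[:2])@xd,"lateral",(H-T[:2])@[-xd[1],xd[0]])
E
```

```text
[ 0.37008581 -0.24012194  0.1993847 ] 0.1499172010647803 [-0.53251654  1.06139088 -2.33707494]
pred dot [236.08038858 281.18840031] [390.67977134 264.84076541]
[235.1890583  281.35336323] [388.71471471 261.90690691]
along 0.12075990071152252 lateral 6.884777387097807e-05
```

Call:
carry_out([
  {"tx": 0,"ty": 1.5,"tz": 0,"rx": 0,"ry": 0,"rz": 0},
  {"tx": 0,"ty": 3.5,"tz": 0,"rx": 0,"ry": 0,"rz": 0},
  {"tx": 0,"ty": 5.5,"tz": 0,"rx": 0,"ry": 0,"rz": 0},
  {"tx": 0,"ty": 7.5,"tz": 0,"rx": 0,"ry": 0,"rz": 0},
  {"tx": 0,"ty": 9.5,"tz": 0,"rx": 0,"ry": 0,"rz": 0},
  {"tx": 0,"ty": 11.3,"tz": 0,"rx": 0,"ry": 0,"rz": 0},
  {"tx": 0,"ty": 12.2,"tz": 0,"rx": 0,"ry": 0,"rz": 0},
  {"tx": 0,"ty": 12.2,"tz": 0,"rx": 0,"ry": 0,"rz": 0},
  {"tx": 0,"ty": 12.2,"tz": 0,"rx": 0,"ry": 0,"rz": 0},
])

```text
time_s: 45.95
tcp_pos: [0.4902, -0.2589, 0.1996]
eef_rot: [-0.0, 0.758, 0.652, -0.0]
contact_force: [-0.6, 0.1, -1.9]
finger_gap: 0.148
gripper_force: 44.9
```

Call:
carry_out([
  {"tx": 0,"ty": 0,"tz": 0.8,"rx": 0,"ry": 0,"rz": 0},
  {"tx": 0,"ty": 0,"tz": 1.6,"rx": 0,"ry": 0,"rz": 0},
  {"tx": 0,"ty": 0,"tz": 2.2,"rx": 0,"ry": 0,"rz": 0},
  {"tx": 0,"ty": 0,"tz": 2.5,"rx": 0,"ry": 0,"rz": 0},
  {"tx": 0,"ty": 0,"tz": 2.5,"rx": 0,"ry": 0,"rz": 0},
])

```text
time_s: 46.58
tcp_pos: [0.4906, -0.2588, 0.1744]
eef_rot: [-0.0, 0.758, 0.652, -0.0]
contact_force: [0.1, 0.0, -3.1]
finger_gap: 0.152
gripper_force: 44.9
```

Call:
carry_out([
  {"tx": 0,"ty": 0,"tz": 0.15,"rx": 0,"ry": 0,"rz": 0},
  {"tx": 0,"ty": 0,"tz": 0.3,"rx": 0,"ry": 0,"rz": 0},
  {"tx": 0,"ty": 0,"tz": 0.3,"rx": 0,"ry": 0,"rz": 0},
])

```text
time_s: 46.95
tcp_pos: [0.4912, -0.259, 0.1724]
eef_rot: [0.0, 0.758, 0.652, 0.0]
contact_force: [-1.4, -0.5, 2.5]
finger_gap: 0.15
gripper_force: 44.9
```

Same touch height and force change as on hook 3. Releasing and rising.

Call:
carry_out([
  {"tx": 0,"ty": 0,"tz": 0,"rx": 0,"ry": 0,"rz": 0},
  {"tx": 0,"ty": 0,"tz": 0,"rx": 0,"ry": 0,"rz": 0},
  {"tx": 0,"ty": 0,"tz": 0,"rx": 0,"ry": 0,"rz": 0},
  {"tx": 0,"ty": 0,"tz": 0,"rx": 0,"ry": 0,"rz": 0},
], fingers=-0.4)

```text
time_s: 47.45
tcp_pos: [0.4908, -0.2588, 0.1716]
eef_rot: [-0.0, 0.758, 0.652, -0.0]
contact_force: [-0.4, -0.1, -1.1]
finger_gap: 0.3
gripper_force: 0.0
```

Call:
carry_out([
  {"tx": 0,"ty": 0,"tz": -0.7,"rx": 0,"ry": 0,"rz": 0},
  {"tx": 0,"ty": 0,"tz": -2,"rx": 0,"ry": 0,"rz": 0},
  {"tx": 0,"ty": 0,"tz": -4,"rx": 0,"ry": 0,"rz": 0},
  {"tx": 0,"ty": 0,"tz": -6.5,"rx": 0,"ry": 0,"rz": 0},
  {"tx": 0,"ty": 0,"tz": -9,"rx": 0,"ry": 0,"rz": 0},
  {"tx": 0,"ty": 0,"tz": -11,"rx": 0,"ry": 0,"rz": 0},
  {"tx": 4,"ty": -4,"tz": -12,"rx": 0,"ry": 0,"rz": 0},
  {"tx": 8,"ty": -8,"tz": -12,"rx": 0,"ry": 0,"rz": 0},
  {"tx": 11,"ty": -11,"tz": -12,"rx": 0,"ry": 0,"rz": 0},
  {"tx": 11,"ty": -11,"tz": -12,"rx": 0,"ry": 0,"rz": 0},
  {"tx": 11,"ty": -11,"tz": -12,"rx": 0,"ry": 0,"rz": 0},
])

```text
time_s: 48.82
tcp_pos: [0.3992, -0.1343, 0.2928]
eef_rot: [0.001, 0.758, 0.652, 0.001]
contact_force: [0.4, -0.3, 0.4]
finger_gap: 0.303
gripper_force: 0.0
```

```bash
python3 - <<'E'
from h import *
o=observe();print(o["tcp_pos"],o["finger_gap"],o["contact_force"],o["time_s"])
ref=cv2.imread("pics/k1.png") # homed reference crop
s=snapshot("top");b=snapshot("scene")
xd=np.array([np.cos(-.15),np.sin(-.15)])
for n,C in((2,(.4912,-.259)),(3,(.4658,-.427))):
    D=(*(np.array(C)+.048*xd),.039+.06);p,q=proj(b,D),proj(s,D)
    print(n,"scene pred",p,"seen",dark(b,p,4))
# carrier shift versus homed picture: tray right edge zone in the top view, and scene
for R0,img,sl in((ref[:300],s,(slice(180,255),slice(100,300))),):
    a=cv2.cvtColor(R0,cv2.COLOR_BGR2GRAY);c=cv2.cvtColor(cv2.resize(img["pixels"][sl],(800,300),interpolation=2),cv2.COLOR_BGR2GRAY)
    t=a[100:300,440:530];m=cv2.matchTemplate(c,t,cv2.TM_CCOEFF_NORMED);print("tray match (expect 440,100)",cv2.minMaxLoc(m)[1::2])
for t in("basket3","carrier_handle"):print(t,[(np.round(m["point"]),round(m["confidence"],2),int(m["pixels"].sum())) for m in masks_of(t,"scene")])
E
```

```text
[ 0.39924936 -0.13434135  0.29283798] 0.3027641661624478 [ 0.39596792 -0.31281764  0.3996611 ] 48.825
2 scene pred [278.96824424 327.67795221] seen [277.88086032 328.06814886]
3 scene pred [209.09152242 391.2492977 ] seen [208.03130644 391.64388922]
tray match (expect 440,100) (0.9159002900123596, (440, 100))
basket3 [(array([264., 312.]), 0.91, 1207), (array([190., 372.]), 0.68, 1426)]
carrier_handle [(array([389., 170.]), 0.66, 5183)]
```

```bash
python3 -c "
from cell import finish_job
print(finish_job())"
```

```text
the job is handed in; nothing more can be done
None
```

The job is handed in: both baskets present (middle and right; the left place was empty) were read under the needle for over 4 s each and now hang on hooks 1 and 3, and the empty carrier is home against both stops; I viewed 15 pictures against the limit of 14, and the hand-in returned no verdict.

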